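# Free the rusted bolt and rack the filter cassette

### The arm

A 6-joint arm with a two-finger parallel gripper is mounted at the origin on a cart in front of the work surface, level with it; the furniture and walls round the work are solid. World frame = base frame: x ahead of the robot, y to its left, z up, the work surface at z = 0. Lengths are in mm, angles in rad, forces in N, time in s.
With the tool pointing down it reaches from about 350 to 775 mm from the base axis. Payload 7.3 kg.
Tool frame: the origin (TCP) lies midway between the tips of the shut fingers; the grasp point (between the pads) lies 19 mm behind it (r.pinch_z is the distance from the TCP to the grasp point, in mm); z points along the fingers, y is the direction in which the jaws open and shut (so a half turn about z gives the same grasp; the last joint's range is limited). The gripper opens to 92 mm and grips with 3 to 60 N. Pads are 19 mm wide; open, the fingers measure 130 mm over their backs; the gripper's body (75 mm by 190 mm) begins 47 mm behind the grasp point.
Start: joints at [-1.333, 0.342, 1.524, -0, 1.275, -0.146], TCP at [196.608, -486.816, 226.741] pointing down, gripper open.
Joint ranges: [-2.53, 2.53], [-0.77, 2.02], [0.04, 2.7], [-1, 4.14], [0.28, 2.66], [-3.11, 3.11]. Speed limits (rad/s): [2.57, 2.57, 3.14, 3.14, 3.14, 3.14].

### API

Orientations are given as a unit quaternion [w, x, y, z].
In Python, from bench import r gives the robot as it stands.
- The arm moves only by the tool drive_tool, never from a script. Its argument "moves" is a list of rows, each a list of 5 numbers: the shift along the tool's x, y, z in cm, then the turn about the tool's z in rad, then the finger opening in cm, from 0 to 9.18. A call has 1 to 20 rows; each row shifts and turns the pose as measured when the row begins, along the tool's axes as they then stand; what a row does not reach is not made up. A row lasts 1/12 s, in which the tool goes at most 41.7 mm and 7.16 degrees, less where a joint would pass 70% of its speed; a pose out of reach is approached as far as the arm can. A call is refused whole if a number of a shift passes 4.17 or a number of a turn 0.125, either way. A call with a gripper value outside its range is refused whole. The fingers move at their own pace and stop on an object; the grip force is fixed at half the most. Time passes only in rows, so rows that do not move let the fingers close. It gives the time, the measured TCP pose, the force and the opening at its end, in the units of the state.
- r.get_obs(): the state, without advancing time (a new reading comes with each control period).
- r.get_image(name): name is "side" or "top"; returns the picture (400x640x3 uint8, red, green, blue); there is no depth.
- r.calibration(name): a dict with "camera_matrix" (3x3 intrinsics, pixels), "k1" (the pictures are not rectified: a ray, as slopes to the right and down, at radius r is drawn at 1 + k1 r^2 times it, then the intrinsics apply), "eye" and "attitude" of the camera in the world. Camera axes: x right, y down, z forward; pixel columns grow to the right and rows downward; lengths in mm; the calibration is good to about 2 mm. A picture is of the moment at which its call begins. calibration takes no time and is no camera call.
- r.finish_job(): hands the job in, once; it reports no verdict.
Trained networks look in the newest picture that a camera, given by its name, has taken for a name from the list of things; names that differ only in an ending like _2 or _b are one class to them, and where a whole thing is asked for, a point or a joint stands for the part that bears it (a point fixed in the world has none). Each returns a list of dicts, best first, with "conf" (0 to 1); they miss things now and then, are a little off and sometimes report something else, mostly with a low value. They report only what shows in the picture. A call takes as long as a camera call. They do not tell look-alikes from the thing itself.
- r.cut_out(target, camera): "mask" (400x640 bool, what is visible of it) and "bbox" ([left, top, right, bottom] in pixels, round what is visible of it).
The state is a dict: "clock": time; "q": joint angles; "dq": joint speeds; "joint_efforts": joint torques, N m; "eef_pos": TCP position; "orientation": TCP orientation; "contact_force": force on the tool from outside, world axes, zero at the start; "wrist_torque": the same for the moment, N m; "finger_gap": finger opening in mm.
Only numpy, scipy, OpenCV 4.12 (cv2) and the standard library are available. Lean on these libraries where they do the work, as an engineer would, in place of code of your own. Each camera call takes 0.05 s, during which the arm holds its last target.

### The job

The rusted slide bolt on the grey holder is seized part-way and locks the blue filter cassette in: work it free with short back-and-forth strokes, a little farther each time, until it runs, then draw it out as far as it goes and leave it there. Lift the cassette out by its broad faces, stand it upright on the open worktop and let go, then take it again by its narrow ends and lower it between the two walls of the white drying stand until it sits upright on the stand's floor. Do not push the timer, weighing boat and beaker about, and do not tip the cassette over.

Things in the scene. Friction and masses are not known exactly. Their poses are not given: they have to be found in the camera images.
- holder: Grey fixed holder; origin: centre of the underside of its 90 x 240 x 8 mm base, long along own y. Cassette bay centred at y = -45 mm: end walls 3 mm from the cassette's narrow ends are as high as its top (72 mm), so only its broad faces can be gripped; beside these stand only lips 20 mm high, 22 mm out. A bolt lies along y on a pillar (y 11 to 67 mm, 90 mm high); its pin reaches over the cassette.
- bolt (a joint): Travel of the rusty bolt along the holder's +y, m: 0.032 fully drawn out, -0.012 fully in, near 0 at start. Stays put. Slides at about 5 N, 7 to 10 N where crust breaks, then stops hard (16 to 20 N is enough there). At first only 5 mm out, 3 mm in; each stroke into new crust frees more the other way, so strokes grow; after 5 to 9 alternate strokes it runs right out. Clear of the cassette from 0.02.
- bolt_grip (a point): Gripping point in the upright rusty grip plate at the bolt's outer end, 112 mm above the worktop. The plate is 14 mm thick along the slide direction (holder y), 26 mm wide along holder x; its top is 12 mm above this point, the top of the bolt's 12 mm rod 26 mm below it. Free on both sides: nearest strap 35 mm away at the start, 23 mm with the bolt fully in.
- cassette_mid (a point): Centre of the loose blue filter cassette: 30 mm thick (own x, between white ribbed broad faces), 56 mm long (own y, between narrow ends with black pads), 64 mm high (own z); point 32 mm above its underside; 0.1 to 0.2 kg. Starts in the holder's bay, axes along the holder's, underside 8 mm above the worktop.
- stand_seat (a point): Centre of the floor of the fixed white drying stand, 8 mm above the worktop. Cassette length goes along this y, thickness along x (either way round). Walls 36 mm long (y), inner faces 19 mm either side of centre, flared over the top 12 mm, are as high as the seated cassette, which can be gripped here only by its ends; the ends are open but for ledges 5 mm high. Base 90 x 86 mm.
- timer: White bench timer 39 x 68 x 62 mm, bystander, origin at the centre of its underside.
- weigh_boat: White square weighing boat 68 x 68 x 16 mm, bystander, origin at the centre of its underside.
- beaker: Clear beaker 53 x 59 x 68 mm, bystander, origin at the centre of its underside.
There are look-alikes about, which are no part of the job. What is meant by the part that bears cassette_mid is not purple, and is the smaller of those in its own colour.

How it is judged:
By the outcome, as a careful person would: the job done as asked, in the order asked, and still so for the second after the job is handed in, with the robot touching nothing.
It also fails if it takes over 72 s, if anything falls off the work surface, if the arm or the gripper's body presses on something with over 40 N, if the wrist force passes 120 N, or if a joint passes its speed limit or range.

## Working session

There is one attempt and no reset: what is moved stays moved. The work goes in short steps, Python scripts to look and compute and a tool call to move; the robot and the scene stay as the last step left them, time stands still between calls to the robot, and variables do not carry over. Pictures are saved under pics/ and viewed, and the job is handed in when it is done.

Besides the shell and the picture viewer there is one more tool, called after ">>>" in YAML: its name, and indented under it one key for each argument. drive_tool: Moves the arm, as the interface text tells. Its arguments: {"type":"object","properties":{"moves":{"type":"array"}},"required":["moves"]}

```bash
ls; mkdir -p pics; python3 - <<'E'
from bench import r
import cv2, numpy as np
o=r.get_obs()
print({k:np.round(v,3) if not isinstance(v,dict) else v for k,v in o.items()})
for c in("side","top"):
    im=r.get_image(c); cv2.imwrite(f"pics/a_{c}.png",im[:,:,::-1]); print(c,r.calibration(c))
E
```

```text
pics
{'clock': np.float64(0.0), 'q': array([-1.333,  0.343,  1.525, -0.   ,  1.275, -0.146]), 'dq': array([-0.   ,  0.002,  0.002, -0.   ,  0.001, -0.001]), 'joint_efforts': array([  0.   , -43.124, -24.422,   0.072,   0.056,  -0.   ]), 'eef_pos': array([ 196.514, -486.397,  226.034]), 'orientation': array([-0.001,  0.982,  0.191, -0.   ]), 'contact_force': array([ 0.307, -0.666, -0.104]), 'wrist_torque': array([ 0.007, -0.006, -0.052]), 'finger_gap': np.float64(91.974)}
side {'camera_matrix': array([[373.98348253,   0.        , 317.27851383],
       [  0.        , 373.98348253, 205.36480742],
       [  0.        ,   0.        ,   1.        ]]), 'k1': -0.0018965376217644184, 'eye': array([ -29.62373035, -989.0723602 ,  532.30500641]), 'attitude': array([-0.54102071,  0.79412323, -0.22976764,  0.15450477])}
top {'camera_matrix': array([[432.13090882,   0.        , 320.13483244],
       [  0.        , 432.13090882, 201.9257275 ],
       [  0.        ,   0.        ,   1.        ]]), 'k1': -0.09497730007329053, 'eye': array([ 389.02273433,  -43.92484939, 1324.14458879]), 'attitude': array([-0.04351444,  0.70577463, -0.70540583,  0.04890073])}
```

View pics/a_side.png

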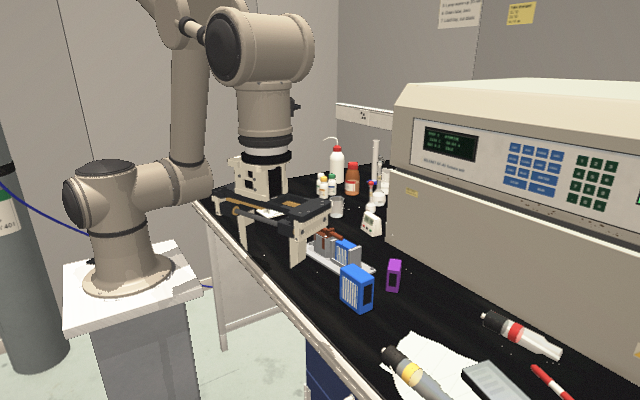

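View pics/a_top.png

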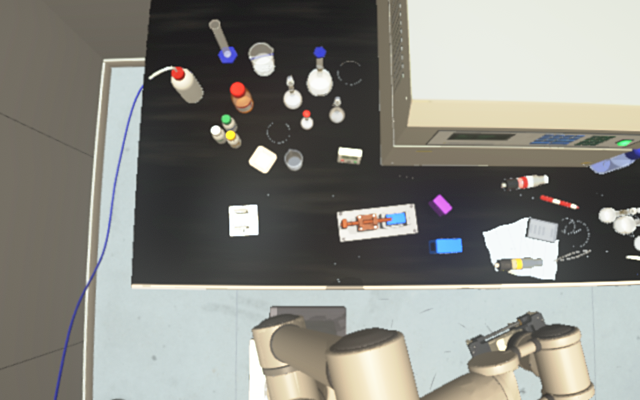

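The top view shows the holder around (378,222), with the rusty bolt on its left part and the blue cassette at (397,219). The white stand is at (243,220). Loose look-alikes sit at (446,246), blue, and (441,205), purple. The weigh boat is at (262,159), the beaker at (293,160) and the timer at (349,156).

```bash
cat > h.py <<'E'
import numpy as np, cv2
from scipy.spatial.transform import Rotation as R
from bench import r
def cam(c):
    k=r.calibration(c); w,x,y,z=k['attitude']
    return k['camera_matrix'],k['k1'],np.array(k['eye']),R.from_quat([x,y,z,w]).as_matrix()
def ray(c,px):
    K,k1,e,A=cam(c); px=np.atleast_2d(np.float64(px))
    p=cv2.undistortPoints(px.reshape(-1,1,2),K,np.array([k1,0,0,0,0.])).reshape(-1,2)
    return e,np.c_[p,np.ones(len(p))]@A.T
def onz(c,px,z):
    e,d=ray(c,px); return e+d*((z-e[2])/d[:,2])[:,None]
def proj(c,P):
    K,k1,e,A=cam(c); P=np.atleast_2d(np.float64(P))
    Q=(P-e)@A; s=Q[:,:2]/Q[:,2:]; s=s*(1+k1*(s**2).sum(1))[:,None]
    return s@K[:2,:2].T+K[:2,2]
def save(im,name,box,f):
    l,t,rr,b=box; cv2.imwrite(f"pics/{name}.png",cv2.resize(im[t:b,l:rr,::-1],None,fx=f,fy=f,interpolation=cv2.INTER_CUBIC))
def tri(p_s,p_t):
    e1,d1=ray("side",p_s); e2,d2=ray("top",p_t); d1=d1[0]/np.linalg.norm(d1);d2=d2[0]/np.linalg.norm(d2)
    s=np.linalg.lstsq(np.c_[d1,-d2],e2-e1,rcond=None)[0]
    a=e1+s[0]*d1;b=e2+s[1]*d2; return (a+b)/2,np.linalg.norm(a-b)
E
python3 - <<'E'
from h import *
im=r.get_image("top"); save(im,"b_top",(320,190,480,265),5)
save(im,"b_stand",(215,140,375,245),5)
im=r.get_image("side"); save(im,"b_side",(200,170,420,320),3.6)
for n in["holder","bolt","bolt_grip","cassette_mid","stand_seat","timer","weigh_boat","beaker"]:
    try:
        for d in r.cut_out(n,"top")[:4]:
            m=d["mask"]; rc=cv2.minAreaRect(np.argwhere(m)[:,::-1].astype(np.float32)); print(n,round(d["conf"],2),d["bbox"],np.round(rc[0],1),np.round(rc[1],1),round(rc[2],1), onz("top",rc[0],0).round()[0])
    except Exception as e: print(n,e)
print(r.get_obs()["clock"])
E
```

```text
holder 0.65 [333.4, 202.6, 418.8, 241.2] [377.3 221.5] [30.7 77.8] 84.0 [ 502. -230.    0.]
bolt 0.77 [341.3, 218.0, 394.6, 226.6] [366.  221.5] [ 8.1 50.3] 86.2 [ 502. -195.    0.]
bolt 0.53 [229.6, 204.3, 258.3, 235.8] [243.3 219.5] [30.1 28.4] 87.5 [508. 183.   0.]
bolt_grip 0.78 [341.9, 213.6, 394.0, 230.4] [365.  222.5] [10.  50.1] 88.6 [ 500. -192.    0.]
cassette_mid 0.79 [430.6, 237.5, 462.2, 254.0] [445. 245.] [16. 32.] 90.0 [ 430. -439.    0.]
cassette_mid 0.69 [429.0, 196.7, 451.9, 218.7] [439.5 205. ] [20.6 15.7] 49.4 [ 554. -426.    0.]
cassette_mid 0.64 [385.7, 213.8, 406.6, 227.8] [394.9 218.5] [11.3 19. ] 82.9 [ 512. -285.    0.]
stand_seat 0.85 [229.1, 200.9, 258.8, 238.1] [243.6 219.7] [29.5 28.9] 86.8 [508. 182.   0.]
timer 0.75 [338.1, 147.4, 358.2, 160.7] [349.5 155.5] [23.1 13.3] 5.2 [ 711. -146.    0.]
weigh_boat 0.58 [250.2, 147.8, 278.5, 172.1] [262.3 159.7] [21.4 21.4] 33.7 [696. 127.   0.]
beaker 0.76 [286.1, 150.2, 302.5, 170.3] [293.5 159.5] [19. 17.] 90.0 [697.  29.   0.]
0.6
```

View pics/b_top.png

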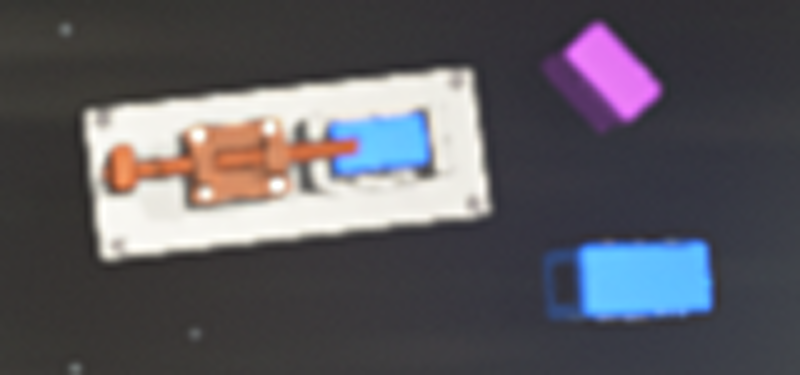

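View pics/b_stand.png

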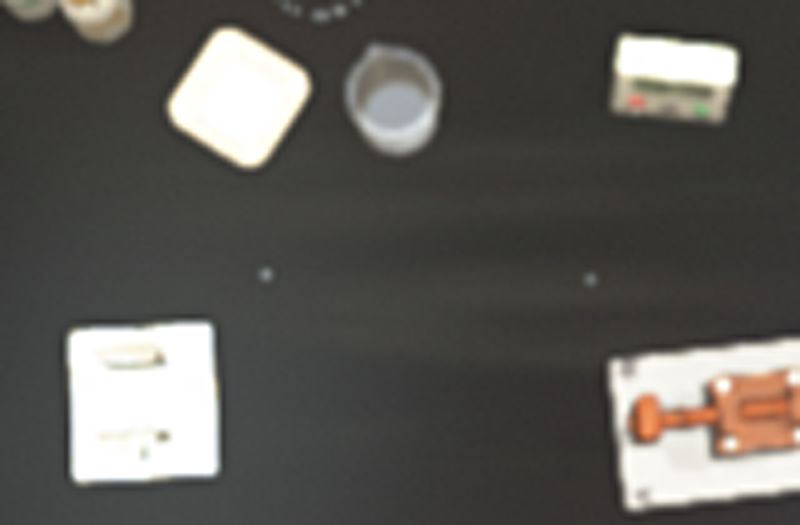

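View pics/b_side.png

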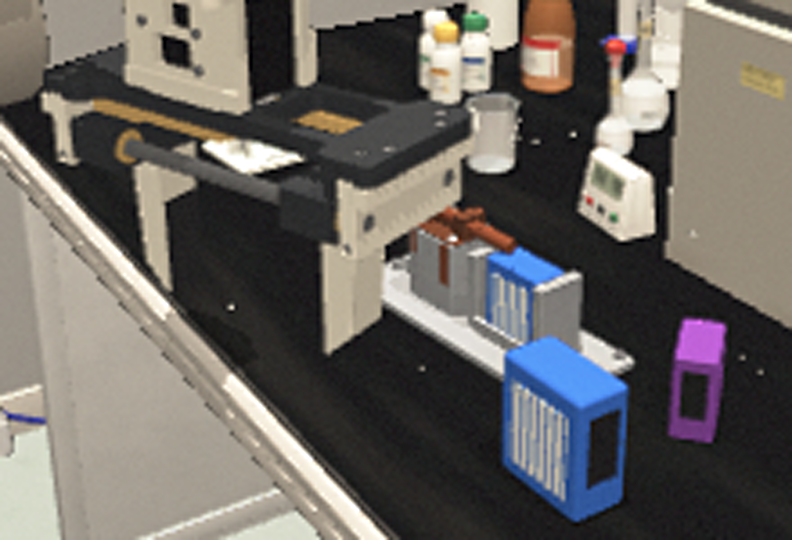

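```bash
python3 - <<'E'
from h import *
f=lambda L,o,s=5:np.float64(L)/s+np.array(o)-0.4
def fit(px,model,z):
    W=onz("top",px,z)[:,:2]; M=np.float64(model)
    mc=M.mean(0);wc=W.mean(0); a=M-mc;b=W-wc
    th=np.arctan2((a[:,0]*b[:,1]-a[:,1]*b[:,0]).sum(),(a*b).sum())
    Rm=np.array([[np.cos(th),-np.sin(th)],[np.sin(th),np.cos(th)]])
    t=wc-Rm@mc; res=W-(M@Rm.T+t); return t,th,Rm,res,W
# holder corners: img TL=(+x,+y),TR=(+x,-y),BR=(-x,-y),BL=(-x,+y)
px=f([(84,110),(470,68),(491,213),(102,260)],(320,190))
t,th,Rm,res,W=fit(px,[(45,120),(45,-120),(-45,-120),(-45,120)],8)
print("holder",t,th,res.round(1).tolist())
H=lambda p:np.r_[Rm@np.array(p[:2])+t,p[2]]
cas=f([(332,122),(426,113),(432,165),(338,175)],(320,190))
t2,th2,_,res2,W2=fit(cas,[(15,28),(15,-28),(-15,-28),(-15,28)],72); print("cas",t2,th2,res2.round(1).tolist(),"pred",H((0,-45,72)))
g=onz("top",f([(122,168)],(320,190)),124)[0]; print("grip",g, "in holder",Rm.T@(g[:2]-t))
px=f([(68,330),(213,322),(220,475),(74,484)],(215,140))
ts,ths,Rs,ress,Ws=fit(px,[(45,43),(45,-43),(-45,-43),(-45,43)],8);print("stand",ts,ths,ress.round(1).tolist(),[np.linalg.norm(Ws[i]-Ws[i-1]).round(1) for i in range(4)])
ts,ths,Rs,ress,Ws=fit(px,[(43,45),(43,-45),(-43,-45),(-43,45)],8);print("stand",ts,ths,ress.round(1).tolist())
w=onz("top",f([(95,355),(165,355),(97,437),(170,437)],(215,140)),72);print("wallmarks",w[:,:2])
# check side projections
P=[H((45,-120,8)),H((-45,-120,8)),H((15,-73,72)),H((-15,-73,72)),H((-15,-17,72)),H((0,100,124))]
q=proj("side",P); print(((q-[200,170])*3.6).round())
E
```

```text
holder [ 500.0556333  -228.58097352] 0.11374299633208207 [[1.2, 0.4], [0.1, -0.1], [-0.1, -0.5], [-1.1, 0.1]]
cas [ 505.59612302 -275.13570411] 0.09803142080854298 [[0.6, -0.1], [0.4, 0.1], [-0.3, 0.2], [-0.6, -0.1]] pred [ 505.16303867 -273.29019416   72.        ]
grip [ 487.18461777 -119.57333755  124.        ] in holder [ -0.41570861 109.7640876 ]
stand [505.84669775 181.14211628] 0.06238673550076986 [[2.4, 2.0], [2.1, -1.6], [-2.0, -2.0], [-2.4, 1.5]] [np.float64(94.8), np.float64(89.6), np.float64(94.1), np.float64(89.5)]
stand [505.84669775 181.14211628] 0.06230345726597195 [[4.5, 0.2], [4.0, 0.5], [-4.2, -0.1], [-4.3, -0.6]]
wallmarks [[527.912413   199.35892327]
 [527.97755346 158.26297319]
 [479.93333564 197.00349991]
 [480.04493446 154.35378401]]
[[633. 360.]
 [544. 403.]
 [562. 272.]
 [532. 284.]
 [481. 256.]
 [401. 142.]]
```

```bash
cat >> h.py <<'E'
def st(verbose=True):
    o=r.get_obs(); w,x,y,z=o['orientation']; A=R.from_quat([x,y,z,w]).as_matrix()
    phi=np.arctan2(A[1,0],A[0,0])
    if verbose: print("t",round(float(o['clock']),2),"pos",np.round(o['eef_pos'],1),"phi",round(phi,3),"tilt",np.round(A[:,2],4),"F",np.round(o['contact_force'],1),"gap",round(float(o['finger_gap']),1),"q",np.round(o['q'],2))
    return o,A,phi
def go(P,phi_t):
    o,A,phi=st(); d=A.T@(np.array(P)-o['eef_pos'])/10; dphi=(phi_t-phi+np.pi/2)%np.pi-np.pi/2
    c,s=np.cos(phi_t),np.sin(phi_t); B=np.array([[c,s,0],[s,-c,0],[0,0,-1.]]).T
    d2=B.T@(np.array(P)-o['eef_pos'])/10
    print("shift cm (now axes)",d.round(2),"(after-turn axes)",d2.round(2),"turn about tool z",round(-dphi,3))
E
python3 - <<'E'
from h import *
go((487.2,-119.6,190),0.108)
E
```

```text
t 0.6 pos [ 196.6 -486.8  226.7] phi 0.384 tilt [ 0.e+00 -1.e-04 -1.e+00] F [-0.1  0.6  1.3] gap 91.9 q [-1.33  0.34  1.52 -0.    1.28 -0.15]
shift cm (now axes) [ 40.69 -23.17   3.67] (after-turn axes) [ 32.85 -33.37   3.67] turn about tool z 0.276
```

>>> drive_tool:
  moves:
    - [0,0,0,0.092,9]
    - [0,0,0,0.092,6]
    - [0,0,0,0.092,2.6]
    - [2.3,-2.35,0,0,2.6]
    - [2.3,-2.35,0,0,2.6]
    - [2.3,-2.35,0,0,2.6]
    - [2.3,-2.35,0,0,2.6]
    - [2.3,-2.35,0,0,2.6]
    - [2.3,-2.35,0,0,2.6]
    - [2.3,-2.35,0,0,2.6]
    - [2.3,-2.35,0.2,0,2.6]
    - [2.3,-2.35,0.2,0,2.6]
    - [2.3,-2.35,0.2,0,2.6]
    - [2.3,-2.35,0.2,0,2.6]
    - [2.3,-2.35,0.2,0,2.6]
    - [2.3,-2.35,0.2,0,2.6]

```text
clock: 1.93
eef_pos: [474.5, -146.4, 214.7]
orientation: [0.003, 0.999, 0.041, 0.002]
contact_force: [0.1, -0.1, 0.6]
finger_gap: 26.2
```

```bash
python3 - <<'E'
from h import *
go((487.2,-119.6,160),0.108)
im=r.get_image("side"); save(im,"c_side",(220,90,480,300),3)
E
```

```text
t 1.93 pos [ 474.5 -146.4  214.7] phi 0.081 tilt [ 0.0033 -0.0063 -1.    ] F [ 0.1 -0.1  0.6] gap 26.2 q [-0.45  0.3   1.62 -0.    1.21  1.04]
shift cm (now axes) [ 1.47 -2.61  5.46] (after-turn axes) [ 1.55 -2.53  5.47] turn about tool z -0.027
```

View pics/c_side.png

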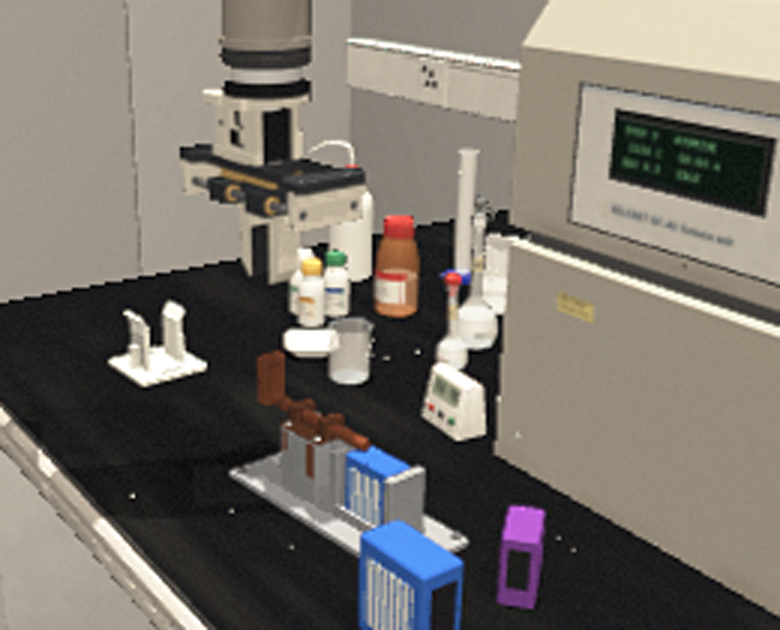

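The side view shows the rusty grip plate free of occlusion, with its top at crop (270,352), which is full (310,207). The stand is at about full (272,215). I'll cross-check the grip from this view.

```bash
python3 - <<'E'
from h import *
im=r.get_image("side"); save(im,"c2_side",(290,190,380,280),8)
th=0.108;c,s=np.cos(th),np.sin(th)
for g in [(487.2,-119.6)]:
    P=[(g[0]+c*x-s*y,g[1]+s*x+c*y,z) for z in(124,100) for x,y in((13,-7),(-13,-7),(-13,7),(13,7))]
    print(((proj("side",P)-[290,190]+.5)*8).round())
E
```

```text
[[197. 149.]
 [140. 166.]
 [117. 154.]
 [174. 138.]
 [197. 209.]
 [141. 227.]
 [118. 215.]
 [174. 198.]]
```

View pics/c2_side.png

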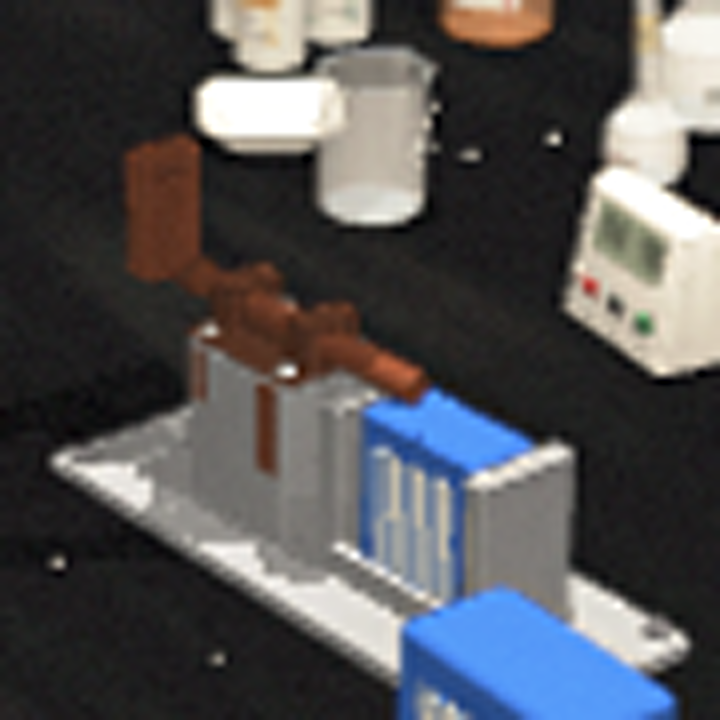

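>>> drive_tool:
  moves:
    - [0.8,-1.2,2.0,-0.027,2.6]
    - [0.8,-1.2,2.0,0,2.6]
    - [0,0,1.5,0,2.6]
    - [0,0,0,0,2.6]

```text
clock: 2.37
eef_pos: [490.7, -118.9, 158.6]
orientation: [0.004, 0.998, 0.059, 0.003]
contact_force: [0.2, 1.1, -0.7]
finger_gap: 26.4
```

```bash
python3 - <<'E'
from h import *
go((488,-120,130),0.108)
im=r.get_image("side"); save(im,"d_side",(270,150,370,250),6)
E
```

```text
t 2.37 pos [ 490.7 -118.9  158.6] phi 0.118 tilt [ 0.0065 -0.0078 -0.9999] F [ 0.2  1.1 -0.7] gap 26.4 q [-0.39  0.37  1.69 -0.01  1.08  1.07]
shift cm (now axes) [-0.29  0.05  2.86] (after-turn axes) [-0.28  0.08  2.86] turn about tool z 0.01
```

View pics/d_side.png

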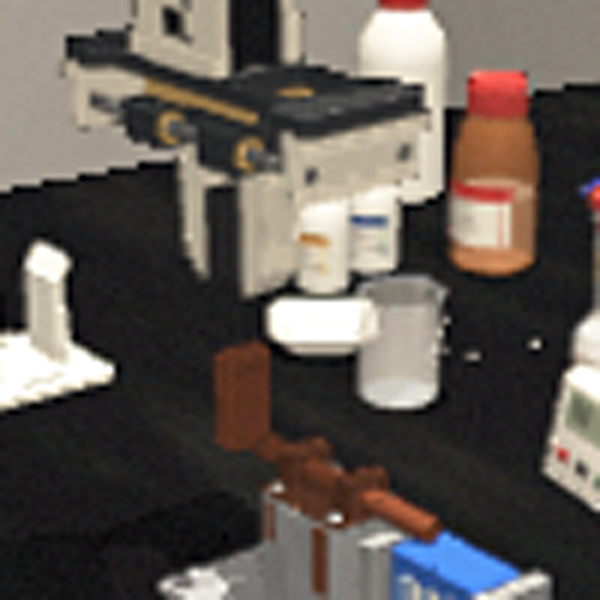

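>>> drive_tool:
  moves:
    - [-0.28,0.05,1.5,0.01,2.6]
    - [0,0,1.5,0,2.6]
    - [0,0,0,0,2.6]

```text
clock: 2.67
eef_pos: [489.7, -123.2, 132.7]
orientation: [0.006, 0.999, 0.053, 0.006]
contact_force: [-0.1, -0.3, 0.5]
finger_gap: 26.3
```

```bash
python3 - <<'E'
from h import *
go((488,-120,95),0.108)
im=r.get_image("side"); save(im,"e_side",(270,150,370,250),6)
E
```

```text
t 2.67 pos [ 489.7 -123.2  132.7] phi 0.105 tilt [ 0.013  -0.0109 -0.9999] F [-0.1 -0.3  0.5] gap 26.3 q [-0.4   0.4   1.73 -0.01  1.    1.07]
shift cm (now axes) [-0.18 -0.39  3.77] (after-turn axes) [-0.14 -0.34  3.77] turn about tool z -0.003
```

View pics/e_side.png

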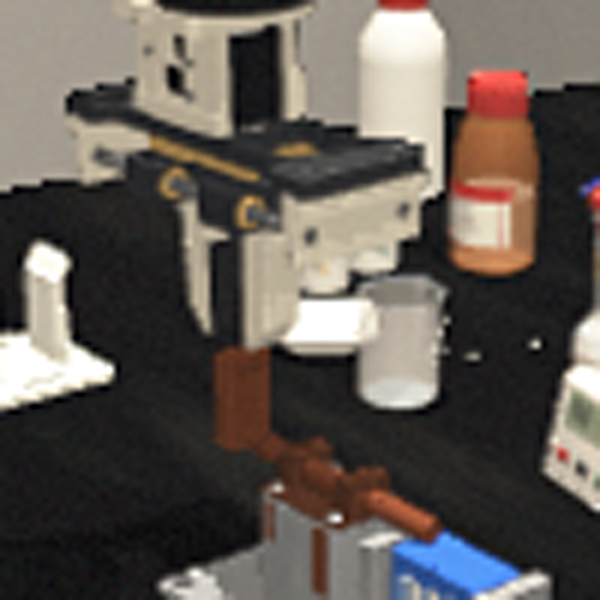

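```bash
python3 - <<'E'
from h import *
o,A,phi=st(0)
im=r.get_image("side"); box=(290,180,340,230)
l,t=box[:2]; save(im,"e2",box,14)
T=o['eef_pos']
P=[T+A@np.array([x,y,0.]) for y in(13,-13,32,-32) for x in(-9.5,9.5)]
print(((proj("side",P)-[l,t]+.5)*14).round())
th=.108;c,s=np.cos(th),np.sin(th)
for g in [(488,-120)]:
    P=[(g[0]+c*x-s*y,g[1]+s*x+c*y,z) for z in(124,) for x,y in((13,-7),(-13,-7),(-13,7),(13,7))]
    print(((proj("side",P)-[l,t]+.5)*14).round())
E
```

```text
[[299. 392.]
 [372. 369.]
 [223. 357.]
 [296. 335.]
 [356. 418.]
 [429. 395.]
 [169. 332.]
 [242. 311.]]
[[349. 400.]
 [249. 430.]
 [209. 410.]
 [308. 381.]]
```

View pics/e2.png

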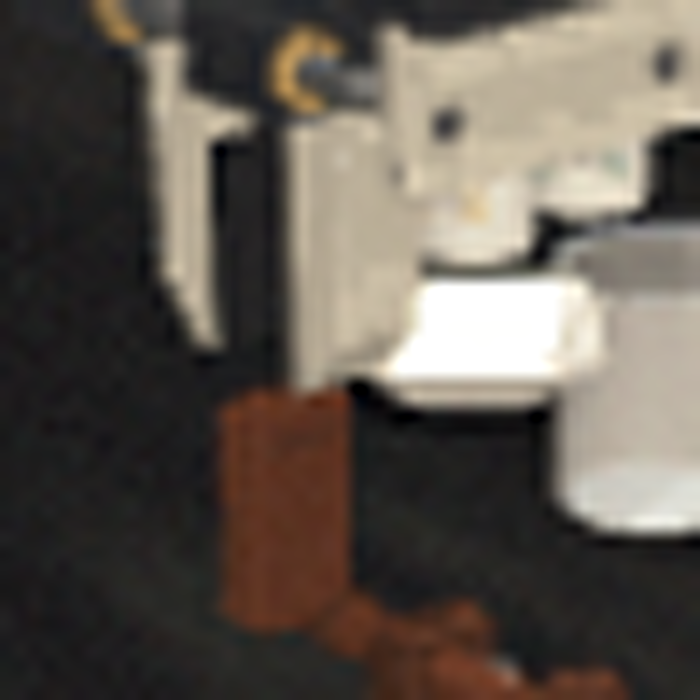

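>>> drive_tool:
  moves:
    - [-0.1,-0.25,1.0,0,2.6]
    - [0,0,1.0,0,2.6]
    - [0,0,1.0,0,2.6]
    - [0,0,0.6,0,2.6]
    - [0,0,0,0,2.6]

```text
clock: 3.18
eef_pos: [493.3, -124.6, 102.4]
orientation: [0.009, 0.999, 0.052, 0.012]
contact_force: [0.5, 0.8, 0.3]
finger_gap: 26.3
```

```bash
python3 - <<'E'
from h import *
go((488.5,-121,94),0.108)
E
```

```text
t 3.18 pos [ 493.3 -124.6  102.4] phi 0.104 tilt [ 0.0254 -0.0163 -0.9995] F [0.5 0.8 0.3] gap 26.3 q [-0.39  0.44  1.76 -0.01  0.91  1.08]
shift cm (now axes) [-0.46 -0.42  0.82] (after-turn axes) [-0.44 -0.41  0.84] turn about tool z -0.004
```

>>> drive_tool:
  moves:
    - [-0.3,-0.4,0.0,0,2.6]
    - [-0.2,-0.1,0.4,0,2.6]
    - [0,0,0.4,0,2.6]
    - [0,0,0,0,2.6]

```text
clock: 3.52
eef_pos: [487.8, -120.0, 93.9]
orientation: [0.009, 0.999, 0.052, 0.012]
contact_force: [-0.5, 0.2, -0.5]
finger_gap: 25.8
```

```bash
python3 - <<'E'
from h import *
go((488.5,-121,94),0.108)
im=r.get_image("side"); save(im,"f2",(280,160,350,230),9)
E
```

```text
t 3.52 pos [ 487.8 -120.    93.9] phi 0.104 tilt [ 0.0259 -0.0165 -0.9995] F [-0.5  0.2 -0.5] gap 25.8 q [-0.39  0.44  1.79 -0.01  0.88  1.08]
shift cm (now axes) [ 0.05  0.11 -0.  ] (after-turn axes) [ 0.05  0.11 -0.01] turn about tool z -0.004
```

View pics/f2.png

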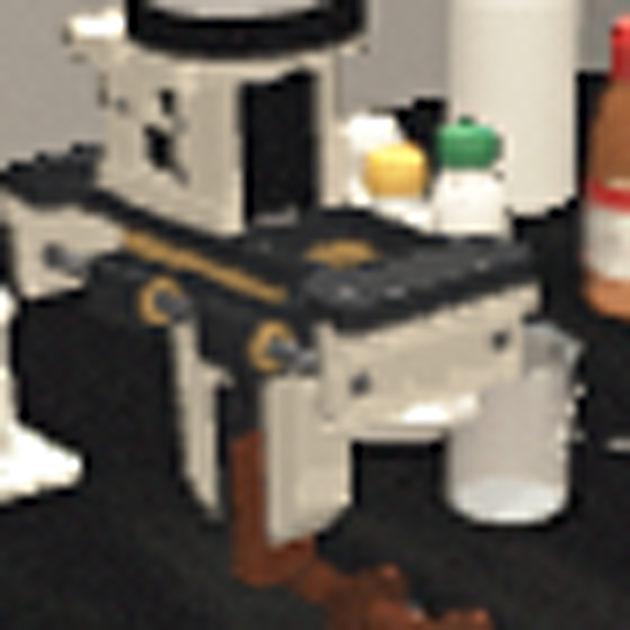

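The plate (crop about x 232–275) lies between the two fingers. Closing on it now.

>>> drive_tool:
  moves:
    - [0,0,0,0,1.8]
    - [0,0,0,0,0.5]
    - [0,0,0,0,0.5]
    - [0,0,0,0,0.5]
    - [0,0,0,0,0.5]

```text
clock: 3.98
eef_pos: [488.2, -120.1, 94.5]
orientation: [0.009, 0.999, 0.052, 0.013]
contact_force: [0.4, -0.6, -1.5]
finger_gap: 14.1
```

```bash
python3 - <<'E'
from h import *
st()
E
```

```text
t 3.98 pos [ 488.2 -120.1   94.5] phi 0.104 tilt [ 0.0264 -0.0163 -0.9995] F [ 0.4 -0.6 -1.5] gap 14.1 q [-0.39  0.44  1.79 -0.01  0.88  1.08]
```

Gripped, with the gap at 14.1 mm as the plate should be. First stroke outward, which is −tool y.

>>> drive_tool:
  moves:
    - [0,-0.3,0,0,0.5]
    - [0,-0.3,0,0,0.5]

```text
clock: 4.15
eef_pos: [487.9, -116.4, 94.5]
orientation: [0.011, 0.999, 0.052, 0.013]
contact_force: [-1.2, -10.8, -2.7]
finger_gap: 14.1
```

>>> drive_tool:
  moves:
    - [0,-0.3,0,0,0.5]

```text
clock: 4.23
eef_pos: [487.8, -115.4, 94.5]
orientation: [0.013, 0.998, 0.052, 0.013]
contact_force: [-0.2, -19.0, -5.5]
finger_gap: 14.4
```

>>> drive_tool:
  moves:
    - [0,-0.3,0,0,0.5]

```text
clock: 4.32
eef_pos: [487.8, -115.4, 94.5]
orientation: [0.015, 0.998, 0.053, 0.013]
contact_force: [-1.2, -21.5, -6.7]
finger_gap: 14.0
```

>>> drive_tool:
  moves:
    - [0,0.3,0,0,0.5]
    - [0,0.4,0,0,0.5]
    - [0,0.4,0,0,0.5]

```text
clock: 4.57
eef_pos: [488.6, -124.1, 94.5]
orientation: [0.013, 0.998, 0.052, 0.013]
contact_force: [1.9, 10.0, 1.3]
finger_gap: 13.9
```

>>> drive_tool:
  moves:
    - [0,0.3,0,0,0.5]

```text
clock: 4.65
eef_pos: [488.8, -125.5, 94.5]
orientation: [0.011, 0.999, 0.051, 0.013]
contact_force: [2.0, 9.9, 2.1]
finger_gap: 14.1
```

>>> drive_tool:
  moves:
    - [0,0.3,0,0,0.5]

```text
clock: 4.73
eef_pos: [489.0, -126.8, 94.5]
orientation: [0.009, 0.999, 0.051, 0.013]
contact_force: [0.8, 10.2, 2.0]
finger_gap: 13.7
```

>>> drive_tool:
  moves:
    - [0,0.3,0,0,0.5]

```text
clock: 4.82
eef_pos: [489.0, -127.7, 94.5]
orientation: [0.007, 0.999, 0.051, 0.012]
contact_force: [1.5, 14.9, 3.0]
finger_gap: 13.9
```

>>> drive_tool:
  moves:
    - [0,0.3,0,0,0.5]

```text
clock: 4.9
eef_pos: [489.0, -127.7, 94.5]
orientation: [0.005, 0.999, 0.051, 0.012]
contact_force: [1.6, 18.3, 3.8]
finger_gap: 14.2
```

Stopped at −7.6 mm. Next stroke is outward.

>>> drive_tool:
  moves:
    - [0,-0.4,0,0,0.5]
    - [0,-0.4,0,0,0.5]
    - [0,-0.4,0,0,0.5]
    - [0,-0.4,0,0,0.5]
    - [0,-0.3,0,0,0.5]

```text
clock: 5.32
eef_pos: [487.4, -112.2, 94.5]
orientation: [0.009, 0.999, 0.052, 0.012]
contact_force: [-1.0, -11.4, -3.6]
finger_gap: 14.1
```

>>> drive_tool:
  moves:
    - [0,-0.3,0,0,0.5]
    - [0,-0.3,0,0,0.5]

```text
clock: 5.48
eef_pos: [487.0, -109.2, 94.5]
orientation: [0.011, 0.998, 0.052, 0.013]
contact_force: [-0.8, -10.7, -2.7]
finger_gap: 14.3
```

>>> drive_tool:
  moves:
    - [0,-0.3,0,0,0.5]

```text
clock: 5.57
eef_pos: [486.9, -107.6, 94.4]
orientation: [0.013, 0.998, 0.052, 0.013]
contact_force: [-0.8, -11.3, -3.1]
finger_gap: 14.0
```

>>> drive_tool:
  moves:
    - [0,-0.3,0,0,0.5]
    - [0,-0.3,0,0,0.5]

```text
clock: 5.73
eef_pos: [486.6, -104.6, 94.4]
orientation: [0.016, 0.998, 0.052, 0.013]
contact_force: [-1.0, -11.2, -3.0]
finger_gap: 14.3
```

>>> drive_tool:
  moves:
    - [0,-0.3,0,0,0.5]

```text
clock: 5.82
eef_pos: [486.5, -103.7, 94.5]
orientation: [0.017, 0.998, 0.052, 0.014]
contact_force: [-0.6, -18.8, -6.4]
finger_gap: 14.3
```

>>> drive_tool:
  moves:
    - [0,0.4,0,0,0.5]
    - [0,0.4,0,0,0.5]
    - [0,0.4,0,0,0.5]
    - [0,0.4,0,0,0.5]
    - [0,0.4,0,0,0.5]
    - [0,0.4,0,0,0.5]

```text
clock: 6.32
eef_pos: [488.5, -122.4, 94.5]
orientation: [0.012, 0.999, 0.051, 0.013]
contact_force: [1.0, 4.7, -0.8]
finger_gap: 14.2
```

>>> drive_tool:
  moves:
    - [0,0.3,0,0,0.5]

```text
clock: 6.4
eef_pos: [488.8, -124.8, 94.5]
orientation: [0.011, 0.999, 0.051, 0.013]
contact_force: [1.2, 4.8, -0.9]
finger_gap: 13.8
```

>>> drive_tool:
  moves:
    - [0,0.3,0,0,0.5]

```text
clock: 6.48
eef_pos: [489.0, -127.4, 94.5]
orientation: [0.011, 0.999, 0.051, 0.013]
contact_force: [1.2, 5.2, -1.2]
finger_gap: 13.7
```

>>> drive_tool:
  moves:
    - [0,0.3,0,0,0.5]

```text
clock: 6.57
eef_pos: [489.2, -129.4, 94.5]
orientation: [0.01, 0.999, 0.051, 0.013]
contact_force: [2.3, 10.5, 0.3]
finger_gap: 14.1
```

>>> drive_tool:
  moves:
    - [0,0.3,0,0,0.5]

```text
clock: 6.65
eef_pos: [489.4, -131.1, 94.5]
orientation: [0.008, 0.999, 0.051, 0.013]
contact_force: [1.6, 11.1, 1.4]
finger_gap: 14.3
```

>>> drive_tool:
  moves:
    - [0,0.3,0,0,0.5]

```text
clock: 6.73
eef_pos: [489.6, -132.7, 94.5]
orientation: [0.007, 0.999, 0.051, 0.012]
contact_force: [1.9, 11.3, 1.6]
finger_gap: 14.0
```

>>> drive_tool:
  moves:
    - [0,0.3,0,0,0.5]

```text
clock: 6.82
eef_pos: [489.6, -132.8, 94.5]
orientation: [0.004, 0.999, 0.05, 0.012]
contact_force: [3.2, 23.6, 5.6]
finger_gap: 13.9
```

>>> drive_tool:
  moves:
    - [0,-0.4,0,0,0.5]
    - [0,-0.4,0,0,0.5]
    - [0,-0.4,0,0,0.5]
    - [0,-0.4,0,0,0.5]
    - [0,-0.4,0,0,0.5]
    - [0,-0.4,0,0,0.5]
    - [0,-0.4,0,0,0.5]
    - [0,-0.4,0,0,0.5]

```text
clock: 7.48
eef_pos: [486.5, -104.4, 94.4]
orientation: [0.009, 0.999, 0.051, 0.013]
contact_force: [0.4, -4.9, -1.5]
finger_gap: 14.0
```

>>> drive_tool:
  moves:
    - [0,-0.3,0,0,0.5]
    - [0,-0.3,0,0,0.5]

```text
clock: 7.65
eef_pos: [486.0, -99.5, 94.4]
orientation: [0.01, 0.999, 0.051, 0.013]
contact_force: [-1.2, -12.2, -3.2]
finger_gap: 14.0
```

>>> drive_tool:
  moves:
    - [0,-0.3,0,0,0.5]
    - [0,-0.3,0,0,0.5]

```text
clock: 7.82
eef_pos: [485.5, -95.5, 94.4]
orientation: [0.013, 0.998, 0.052, 0.013]
contact_force: [-1.1, -11.8, -3.2]
finger_gap: 14.2
```

>>> drive_tool:
  moves:
    - [0,-0.3,0,0,0.5]
    - [0,-0.3,0,0,0.5]

```text
clock: 7.98
eef_pos: [485.1, -91.7, 94.4]
orientation: [0.015, 0.998, 0.052, 0.013]
contact_force: [-1.0, -13.2, -2.2]
finger_gap: 14.1
```

>>> drive_tool:
  moves:
    - [0,-0.3,0,0,0.5]
    - [0,-0.3,0,0,0.5]

```text
clock: 8.15
eef_pos: [484.9, -89.1, 94.4]
orientation: [0.019, 0.998, 0.053, 0.014]
contact_force: [-1.1, -27.0, -7.2]
finger_gap: 14.4
```

>>> drive_tool:
  moves:
    - [0,-0.3,0,0,0.5]

```text
clock: 8.23
eef_pos: [484.9, -89.1, 94.4]
orientation: [0.021, 0.998, 0.053, 0.014]
contact_force: [-1.1, -25.5, -6.6]
finger_gap: 15.0
```

Travel from the in-stop to here is 43.9 mm of the stated 44, so the bolt is fully out. Relaxing, then opening.

>>> drive_tool:
  moves:
    - [0,0,0,0,0.5]
    - [0,0,0,0,2.6]
    - [0,0,0,0,2.6]
    - [0,0,0,0,2.6]

```text
clock: 8.57
eef_pos: [484.8, -87.9, 94.7]
orientation: [0.021, 0.998, 0.052, 0.014]
contact_force: [-0.5, -0.3, -0.2]
finger_gap: 25.2
```

```bash
python3 - <<'E'
from h import *
st()
im=r.get_image("side"); save(im,"g",(270,150,370,250),6)
E
```

```text
t 8.57 pos [484.8 -87.9  94.7] phi 0.105 tilt [ 0.0303 -0.0403 -0.9987] F [-0.5 -0.3 -0.2] gap 25.2 q [-0.32  0.42  1.82 -0.04  0.86  1.17]
```

View pics/g.png

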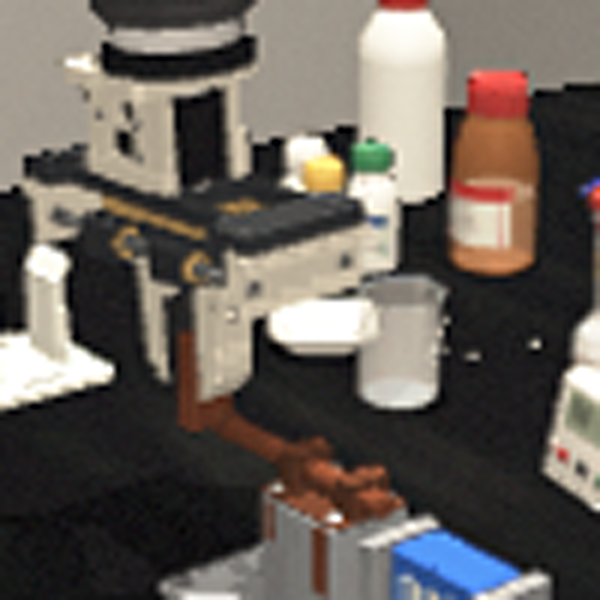

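The bolt is fully drawn out and its pin is clear of the blue cassette. Lifting off along the tool axis.

>>> drive_tool:
  moves:
    - [0,0,-1.0,0,2.6]
    - [0,0,-2.0,0,2.6]
    - [0,0,-3.0,0,2.6]
    - [0,0,-3.0,0,2.6]
    - [0,0,0,0,2.6]

```text
clock: 9.03
eef_pos: [480.7, -81.1, 186.5]
orientation: [0.019, 0.998, 0.054, 0.011]
contact_force: [1.2, 0.0, 0.3]
finger_gap: 26.0
```

```bash
python3 - <<'E'
from h import *
st()
E
```

```text
t 9.03 pos [480.7 -81.1 186.5] phi 0.108 tilt [ 0.025  -0.0365 -0.999 ] F [1.2 0.  0.3] gap 26.0 q [-0.31  0.3   1.71 -0.03  1.1   1.17]
```

>>> drive_tool:
  moves:
    - [0,0,0,-0.122,4]
    - [0,0,0,-0.122,6]
    - [0,0,0,-0.122,6]
    - [0,0,0,-0.122,6]
    - [0,0,0,-0.122,6]
    - [0,0,0,-0.122,6]
    - [0,0,0,-0.122,6]
    - [0,0,0,-0.122,6]
    - [0,0,0,-0.122,6]
    - [0,0,0,-0.122,6]
    - [0,0,0,-0.122,6]
    - [0,0,0,-0.122,6]
    - [0,0,0,-0.122,6]
    - [0,0,0,0,6]

```text
clock: 10.2
eef_pos: [480.8, -74.2, 186.5]
orientation: [0.022, 0.646, 0.763, -0.003]
contact_force: [-0.4, 0.6, -0.4]
finger_gap: 60.3
```

```bash
python3 - <<'E'
from h import *
go((505.4,-274,150),0.108+np.pi/2)
im=r.get_image("top"); save(im,"h",(320,170,480,275),5)
E
```

```text
t 10.2 pos [480.8 -74.2 186.5] phi 1.737 tilt [ 0.0303 -0.0327 -0.999 ] F [-0.4  0.6 -0.4] gap 60.3 q [-0.3   0.29  1.72 -0.03  1.09 -0.45]
shift cm (now axes) [-19.96  -1.     4.37] (after-turn axes) [-20.13   0.29   3.65] turn about tool z 0.059
```

View pics/h.png

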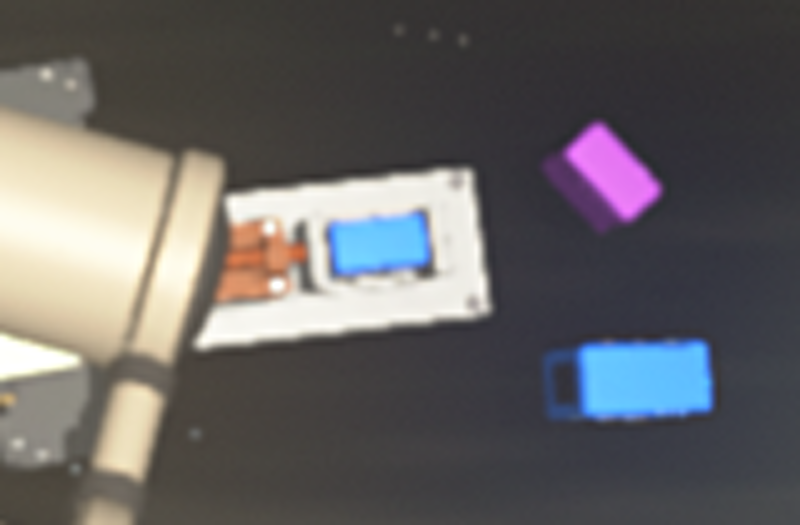

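```bash
python3 - <<'E'
from h import *
im=r.get_image("top").astype(np.float32)
l,t=375,200;cr=cv2.resize(im[t:240,l:420],None,fx=8,fy=8,interpolation=cv2.INTER_CUBIC)
b=cr[...,2]-cr[...,0]; print(b.max())
m=(b>b.max()*0.5).astype(np.uint8); n,lab,s,_=cv2.connectedComponentsWithStats(m); k=1+np.argmax(s[1:,4])
rc=cv2.minAreaRect(np.argwhere(lab==k)[:,::-1].astype(np.float32)); box=cv2.boxPoints(rc); print(rc)
px=(box+.5)/8-.5+[l,t]; W=onz("top",px,72)[:,:2]; print(W.round(1),W.mean(0)); e=[W[(i+1)%4]-W[i] for i in range(4)]; print([(np.linalg.norm(v).round(1),np.arctan2(v[1],v[0]).round(3)) for v in e])
E
```

```text
181.2858
((166.97708129882812, 150.40750122070312), (84.64041900634766, 156.8448486328125), 83.21102905273438)
[[ 517.6 -243.2]
 [ 524.4 -300.7]
 [ 493.5 -303.7]
 [ 486.8 -246.3]] [ 505.5584546  -273.47571059]
[(np.float64(57.9), np.float64(-1.453)), (np.float64(31.0), np.float64(-3.047)), (np.float64(57.7), np.float64(1.687)), (np.float64(30.9), np.float64(0.1))]
```

>>> drive_tool:
  moves:
    - [0,0,0,0.055,6]
    - [-3.0,0,0.3,0,6]
    - [-3.0,0,0.3,0,6]
    - [-3.0,0,0.3,0,6]
    - [-3.0,0,0.3,0,6]
    - [-3.0,0,0.3,0,6]
    - [-3.0,0,0.3,0,6]
    - [0,0,0,0,6]

```text
clock: 10.97
eef_pos: [498.7, -258.6, 173.9]
orientation: [0.023, 0.68, 0.733, -0.001]
contact_force: [-1.1, 0.1, -0.1]
finger_gap: 60.1
```

```bash
python3 - <<'E'
from h import *
go((505.6,-273.5,100),0.108+np.pi/2)
E
```

```text
t 10.97 pos [ 498.7 -258.6  173.9] phi 1.646 tilt [ 0.0329 -0.0321 -0.9989] F [-1.1  0.1 -0.1] gap 60.1 q [-0.61  0.43  1.54 -0.01  1.12 -0.68]
shift cm (now axes) [-1.28  0.35  7.46] (after-turn axes) [-1.55  0.52  7.39] turn about tool z -0.033
```

>>> drive_tool:
  moves:
    - [0,0,-1,-0.033,6]
    - [0,0,-1,0,6]
    - [0,0,-1,0,6]
    - [0,0,-1,0,6]
    - [0,0,-1,0,6]
    - [0,0,-1,0,6]
    - [0,0,0,0,6]

```text
clock: 11.55
eef_pos: [496.3, -254.5, 237.6]
orientation: [0.022, 0.675, 0.738, -0.0]
contact_force: [0.2, 0.1, 0.1]
finger_gap: 60.1
```

```bash
python3 - <<'E'
from h import *
go((505.6,-273.5,100),0.108+np.pi/2)
E
```

```text
t 11.55 pos [ 496.3 -254.5  237.6] phi 1.659 tilt [ 0.0317 -0.0296 -0.9991] F [0.2 0.1 0.1] gap 60.1 q [-0.61  0.37  1.45 -0.01  1.28 -0.69]
shift cm (now axes) [-1.53  0.36 13.84] (after-turn axes) [-1.99  0.72 13.76] turn about tool z -0.02
```

>>> drive_tool:
  moves:
    - [0,0,4,0,6]
    - [0,0,4,0,6]
    - [0,0,0,0,6]

```text
clock: 11.8
eef_pos: [501.7, -256.1, 160.7]
orientation: [0.027, 0.676, 0.737, 0.001]
contact_force: [-1.7, 0.8, -0.4]
finger_gap: 60.0
```

```bash
python3 - <<'E'
from h import *
go((505.6,-273.5,100),0.108+np.pi/2)
E
```

```text
t 11.8 pos [ 501.7 -256.1  160.7] phi 1.656 tilt [ 0.0416 -0.0357 -0.9985] F [-1.7  0.8 -0.4] gap 60.0 q [-0.6   0.44  1.56 -0.01  1.08 -0.69]
shift cm (now axes) [-1.53  0.    6.14] (after-turn axes) [-1.77  0.2   6.07] turn about tool z -0.022
```

>>> drive_tool:
  moves:
    - [-0.7,0,-4.1,-0.02,6]
    - [-0.7,0,-4.1,0,6]

```text
clock: 11.97
eef_pos: [495.5, -262.2, 236.3]
orientation: [0.016, 0.668, 0.744, -0.0]
contact_force: [2.1, -0.9, 1.0]
finger_gap: 60.2
```

```bash
python3 - <<'E'
from h import *
o,A,p=st(); print(o['q'][[1,2,4]].sum(), o['dq'].round(2))
E
```

```text
t 11.97 pos [ 495.5 -262.2  236.3] phi 1.678 tilt [ 0.0232 -0.0219 -0.9995] F [ 2.1 -0.9  1. ] gap 60.2 q [-0.62  0.38  1.44 -0.    1.29 -0.73]
3.1100443815215053 [-0.1  -0.3  -0.85  0.01  1.26 -0.07]
```

>>> drive_tool:
  moves:
    - [0,0,0,0,6]

```text
clock: 12.05
eef_pos: [497.8, -264.0, 244.5]
orientation: [0.022, 0.668, 0.744, 0.0]
contact_force: [0.3, -0.8, 0.8]
finger_gap: 59.8
```

```bash
python3 - <<'E'
from h import *
o,A,p=st(); print(o['q'][[1,2,4]].sum(), o['dq'].round(2))
E
```

```text
t 12.05 pos [ 497.8 -264.   244.5] phi 1.677 tilt [ 0.0324 -0.0287 -0.9991] F [ 0.3 -0.8  0.8] gap 59.8 q [-0.62  0.38  1.42 -0.    1.3  -0.73]
3.098476060325576 [ 0.02  0.03  0.09  0.01 -0.04  0.01]
```

>>> drive_tool:
  moves:
    - [0,0,0,0,6]

```text
clock: 12.13
eef_pos: [498.2, -263.9, 247.0]
orientation: [0.023, 0.669, 0.743, 0.0]
contact_force: [-0.4, 0.1, -0.6]
finger_gap: 60.2
```

```bash
python3 - <<'E'
from h import *
o,A,p=st(); print(o['q'][[1,2,4]].sum(), o['dq'].round(2))
E
```

```text
t 12.13 pos [ 498.2 -263.9  247. ] phi 1.676 tilt [ 0.0347 -0.0301 -0.9989] F [-0.4  0.1 -0.6] gap 60.2 q [-0.62  0.37  1.42 -0.    1.3  -0.73]
3.095883088656922 [ 0.   -0.06 -0.1  -0.    0.06  0.01]
```

>>> drive_tool:
  moves:
    - [0,0,-3,0,6]
    - [0,0,-3,0,6]
    - [0,0,-2,0,6]
    - [0,0,-1.3,0,6]
    - [0,0,-0.8,0,6]
    - [0,0,-0.5,0,6]
    - [0,0,-0.3,0,6]
    - [0,0,-0.1,0,6]
    - [0,0,0,0,6]

```text
clock: 12.88
eef_pos: [492.7, -256.2, 365.2]
orientation: [0.023, 0.67, 0.742, 0.001]
contact_force: [-0.5, 0.1, 1.1]
finger_gap: 60.0
```

```bash
python3 - <<'E'
from h import *
o,A,p=st(); print(o['q'][[1,2,4]].sum(), o['dq'].round(2))
E
```

```text
t 12.88 pos [ 492.7 -256.2  365.2] phi 1.673 tilt [ 0.0347 -0.0293 -0.999 ] F [-0.5  0.1  1.1] gap 60.0 q [-0.62  0.31  1.2  -0.    1.59 -0.72]
3.096391828994032 [ 0.    0.    0.01  0.   -0.    0.  ]
```

>>> drive_tool:
  moves:
    - [0,0,0.5,0,6]
    - [0,0,0.5,0,6]
    - [0,0,0.5,0,6]
    - [0,0,0.5,0,6]
    - [0,0,0.5,0,6]
    - [0,0,0.5,0,6]
    - [0,0,0,0,6]

```text
clock: 13.47
eef_pos: [492.6, -256.4, 327.1]
orientation: [0.018, 0.67, 0.742, 0.0]
contact_force: [-0.3, 1.1, -0.0]
finger_gap: 59.9
```

```bash
python3 - <<'E'
from h import *
o,A,p=st(); print(o['q'][[1,2,4]].sum(), o['dq'].round(2))
E
```

```text
t 13.47 pos [ 492.6 -256.4  327.1] phi 1.673 tilt [ 0.027  -0.0239 -0.9993] F [-0.3  1.1 -0. ] gap 59.9 q [-0.62  0.32  1.28 -0.    1.5  -0.72]
3.1057141852813874 [ 0. -0. -0. -0.  0.  0.]
```

>>> drive_tool:
  moves:
    - [-0.1,0,0.5,0,6]
    - [-0.1,0,0.5,0,6]
    - [-0.1,0,0.5,0,6]
    - [-0.1,0,0.5,0,6]
    - [-0.1,0,0.5,0,6]
    - [-0.1,0,0.5,0,6]
    - [-0.1,0,0.5,0,6]
    - [-0.1,0,0.5,0,6]
    - [-0.1,0,0.5,0,6]
    - [-0.1,0,0.5,0,6]
    - [0,0,0,0,6]

```text
clock: 14.38
eef_pos: [495.2, -268.9, 271.7]
orientation: [0.018, 0.67, 0.742, 0.0]
contact_force: [0.6, 0.0, -0.3]
finger_gap: 59.7
```

```bash
python3 - <<'E'
from h import *
go((505.6,-273.5,100),0.108+np.pi/2)
E
```

```text
t 14.38 pos [ 495.2 -268.9  271.7] phi 1.673 tilt [ 0.0269 -0.0239 -0.9994] F [ 0.6  0.  -0.3] gap 59.7 q [-0.63  0.36  1.37 -0.    1.37 -0.73]
shift cm (now axes) [-0.11  0.57 17.19] (after-turn axes) [-0.57  0.99 17.17] turn about tool z -0.006
```

>>> drive_tool:
  moves:
    - [0,0.05,0.6,0,6]
    - [0,0.05,0.6,0,6]
    - [0,0.05,0.6,0,6]
    - [0,0.05,0.6,0,6]
    - [0,0.05,0.6,0,6]
    - [0,0.05,0.6,0,6]
    - [0,0.05,0.6,0,6]
    - [0,0.05,0.6,0,6]
    - [0,0.05,0.6,0,6]
    - [0,0.05,0.6,0,6]
    - [0,0.05,0.6,0,6]
    - [0,0.05,0.6,0,6]
    - [0,0.05,0.6,0,6]
    - [0,0.05,0.6,0,6]
    - [0,0.05,0.6,0,6]
    - [0,0.05,0.6,0,6]
    - [0,0.05,0.6,0,6]
    - [0,0.05,0.6,0,6]
    - [0,0,0.6,0,6]
    - [0,0,0,0,6]

```text
clock: 16.05
eef_pos: [508.6, -270.8, 145.2]
orientation: [0.018, 0.67, 0.742, 0.0]
contact_force: [-1.1, -0.3, 0.6]
finger_gap: 59.9
```

```bash
python3 - <<'E'
from h import *
go((505.6,-273.5,100),0.108+np.pi/2)
E
```

```text
t 16.05 pos [ 508.6 -270.8  145.2] phi 1.673 tilt [ 0.0268 -0.0237 -0.9994] F [-1.1 -0.3  0.6] gap 59.9 q [-0.62  0.49  1.53 -0.    1.09 -0.72]
shift cm (now axes) [-0.12 -0.44  4.52] (after-turn axes) [-0.24 -0.33  4.52] turn about tool z -0.006
```

>>> drive_tool:
  moves:
    - [-0.05,-0.1,0.6,0,6]
    - [-0.05,-0.1,0.6,0,6]
    - [-0.05,-0.1,0.6,0,6]
    - [0,-0.1,0.6,0,6]
    - [0,0,0.6,0,6]
    - [0,0,0.6,0,6]
    - [0,0,0.6,0,6]
    - [0,0,0,0,6]

```text
clock: 16.72
eef_pos: [505.6, -274.2, 98.8]
orientation: [0.018, 0.67, 0.742, 0.0]
contact_force: [-0.1, -0.2, 0.7]
finger_gap: 59.8
```

```bash
python3 - <<'E'
from h import *
go((505.6,-273.5,36),0.108+np.pi/2)
im=r.get_image("side"); save(im,"i",(270,130,390,270),4.2)
E
```

```text
t 16.72 pos [ 505.6 -274.2   98.8] phi 1.673 tilt [ 0.0273 -0.024  -0.9993] F [-0.1 -0.2  0.7] gap 59.8 q [-0.63  0.54  1.59 -0.    0.98 -0.73]
shift cm (now axes) [ 0.24 -0.15  6.28] (after-turn axes) [0.07 0.01 6.28] turn about tool z -0.006
```

View pics/i.png

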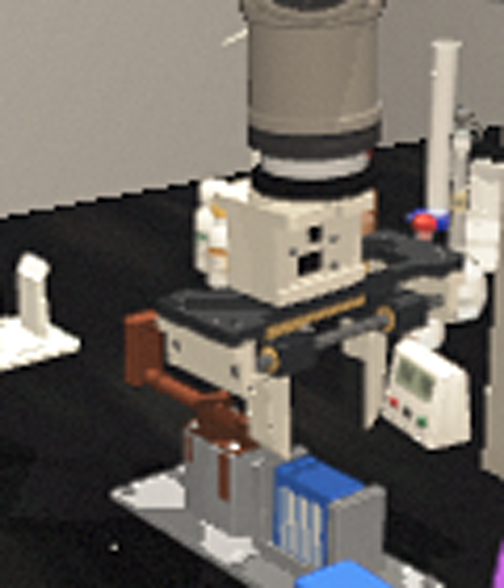

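>>> drive_tool:
  moves:
    - [0.05,-0.03,0.6,0,6]
    - [0.05,-0.03,0.6,0,6]
    - [0.05,-0.03,0.6,0,6]
    - [0.05,-0.03,0.6,0,6]
    - [0.04,-0.03,0.6,0,6]
    - [0,0,0.6,0,6]
    - [0,0,0.6,0,6]
    - [0,0,0.6,0,6]
    - [0,0,0,0,6]

```text
clock: 17.52
eef_pos: [505.8, -273.2, 46.6]
orientation: [0.019, 0.67, 0.742, 0.0]
contact_force: [0.5, 0.4, -0.7]
finger_gap: 59.9
```

```bash
python3 - <<'E'
from h import *
go((505.6,-273.5,36),0.108+np.pi/2)
E
```

```text
t 17.52 pos [ 505.8 -273.2   46.6] phi 1.673 tilt [ 0.0287 -0.025  -0.9993] F [ 0.5  0.4 -0.7] gap 59.9 q [-0.63  0.61  1.63 -0.    0.86 -0.73]
shift cm (now axes) [ 0.01 -0.05  1.06] (after-turn axes) [-0.02 -0.03  1.06] turn about tool z -0.006
```

>>> drive_tool:
  moves:
    - [0,-0.03,0.5,0,6]
    - [0,0,0.5,-0.006,6]
    - [0,0,0,0,4]
    - [0,0,0,0,2]
    - [0,0,0,0,2]
    - [0,0,0,0,2]
    - [0,0,0,0,2]

```text
clock: 18.1
eef_pos: [506.5, -273.9, 35.8]
orientation: [0.02, 0.667, 0.744, 0.0]
contact_force: [2.3, 0.7, 0.2]
finger_gap: 31.4
```

```bash
python3 - <<'E'
from h import *
st()
im=r.get_image("side"); save(im,"j",(270,130,390,270),4.2)
E
```

```text
t 18.1 pos [ 506.5 -273.9   35.8] phi 1.68 tilt [ 0.03   -0.0257 -0.9992] F [2.3 0.7 0.2] gap 31.4 q [-0.63  0.63  1.64 -0.    0.84 -0.73]
```

View pics/j.png

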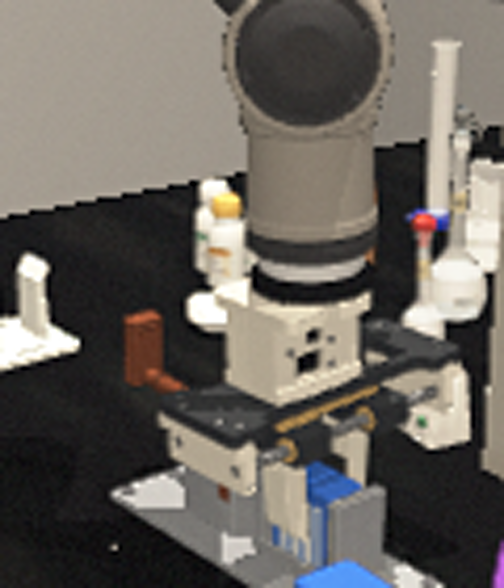

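>>> drive_tool:
  moves:
    - [0,0,0,0,2]
    - [0,0,-0.4,0,2]
    - [0,0,-0.6,0,2]
    - [0,0,-0.8,0,2]

```text
clock: 18.48
eef_pos: [504.4, -272.5, 53.1]
orientation: [0.017, 0.667, 0.745, 0.0]
contact_force: [0.1, -1.3, -2.6]
finger_gap: 29.6
```

```bash
python3 - <<'E'
from h import *
st()
im=r.get_image("side"); save(im,"k",(270,130,390,270),4.2)
E
```

```text
t 18.48 pos [ 504.4 -272.5   53.1] phi 1.68 tilt [ 0.0258 -0.023  -0.9994] F [ 0.1 -1.3 -2.6] gap 29.6 q [-0.63  0.6   1.63 -0.    0.88 -0.73]
```

View pics/k.png

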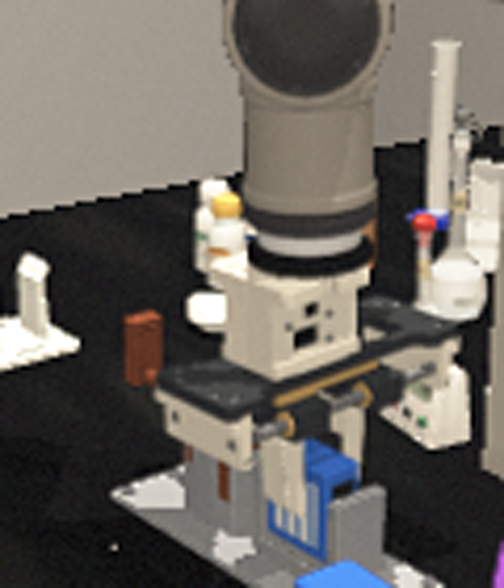

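The cassette is coming up with the gripper, its blue top now above the end wall. Force is about 2 N and the gap 29.6 mm. Lifting further.

>>> drive_tool:
  moves:
    - [0,0,-0.9,0,2]
    - [0,0,-0.9,0,2]
    - [0,0,-0.9,0,2]
    - [0,0,-1,0,2]
    - [0,0,-1,0,2]
    - [0,0,-1,0,2]
    - [0,0,-1,0,2]
    - [0,0,-1,0,2]
    - [0,0,-1,0,2]
    - [0,0,-1,0,2]
    - [0,0,-1,0,2]
    - [0,0,-0.8,0,2]
    - [0,0,-0.4,0,2]
    - [0,0,0,0,2]

```text
clock: 19.7
eef_pos: [501.9, -270.0, 192.2]
orientation: [0.023, 0.667, 0.745, 0.001]
contact_force: [0.0, -0.3, -2.2]
finger_gap: 30.3
```

```bash
python3 - <<'E'
from h import *
go((460,30,180),1.68)
im=r.get_image("side"); save(im,"l",(250,90,420,290),3)
E
```

```text
t 19.7 pos [ 501.9 -270.   192.2] phi 1.68 tilt [ 0.0346 -0.0294 -0.999 ] F [ 0.  -0.3 -2.2] gap 30.3 q [-0.63  0.43  1.49 -0.    1.18 -0.73]
shift cm (now axes) [30.3  -0.91  0.19] (after-turn axes) [30.28 -0.9   1.22] turn about tool z -0.0
```

View pics/l.png

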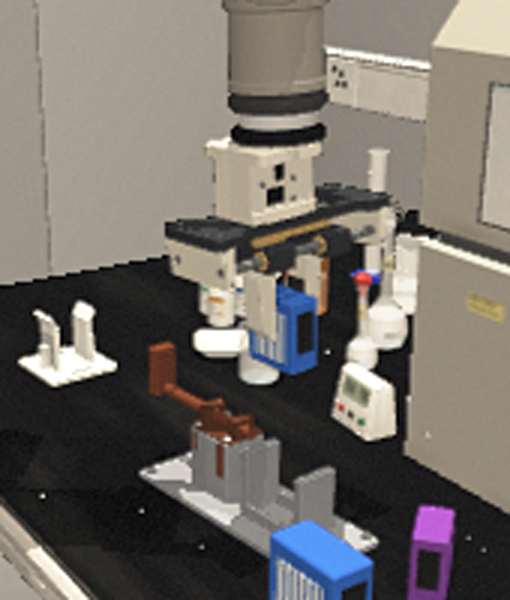

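>>> drive_tool:
  moves:
    - [1,0,0,0,2]
    - [2,-0.1,0,0,2]
    - [2.5,-0.1,0,0,2]
    - [2.5,-0.1,0,0,2]
    - [2.5,-0.1,0,0,2]
    - [2.5,-0.1,0,0,2]
    - [2.5,-0.1,0,0,2]
    - [2.5,-0.1,0,0,2]
    - [2.5,0,0,0,2]
    - [2.5,0,0,0,2]
    - [2,0,0,0,2]
    - [1.5,0,0,0,2]
    - [1,0,0,0,2]
    - [0.5,0,0,0,2]
    - [0,0,0,0,2]

```text
clock: 21.0
eef_pos: [451.6, 29.1, 172.6]
orientation: [0.012, 0.668, 0.744, -0.003]
contact_force: [-0.5, -0.9, -1.6]
finger_gap: 29.8
```

```bash
python3 - <<'E'
from h import *
go((460,30,50),1.68)
E
```

```text
t 21.0 pos [451.6  29.1 172.6] phi 1.679 tilt [ 0.0144 -0.0206 -0.9997] F [-0.5 -0.9 -1.6] gap 29.8 q [-0.09  0.26  1.81 -0.02  1.06 -0.19]
shift cm (now axes) [ 0.26  0.7  12.26] (after-turn axes) [-1.000e-02  8.400e-01  1.226e+01] turn about tool z -0.001
```

>>> drive_tool:
  moves:
    - [0,0,0.6,0,2]
    - [0,0,0.6,0,2]
    - [0,0,0.6,0,2]
    - [0,0,0.6,0,2]
    - [0,0,0.6,0,2]
    - [0,0,0.6,0,2]
    - [0,0,0.6,0,2]
    - [0,0,0.6,0,2]
    - [0,0,0.6,0,2]
    - [0,0,0.6,0,2]
    - [0,0,0.6,0,2]
    - [0,0,0.6,0,2]
    - [0,0,0.6,0,2]
    - [0,0,0.6,0,2]
    - [0,0,0.6,0,2]
    - [0,0,0.6,0,2]
    - [0,0,0.6,0,2]
    - [0,0,0.6,0,2]
    - [0,0,0,0,2]

```text
clock: 22.58
eef_pos: [452.7, 23.9, 51.3]
orientation: [0.011, 0.669, 0.743, -0.004]
contact_force: [-0.8, -0.5, -2.1]
finger_gap: 29.9
```

```bash
python3 - <<'E'
from h import *
go((453,27,29),1.68)
im=r.get_image("side"); save(im,"m",(220,90,390,290),3)
E
```

```text
t 22.58 pos [452.7  23.9  51.3] phi 1.675 tilt [ 0.0119 -0.0211 -0.9997] F [-0.8 -0.5 -2.1] gap 29.9 q [-0.1   0.45  1.95 -0.03  0.73 -0.19]
shift cm (now axes) [0.35 0.04 2.22] (after-turn axes) [0.3  0.06 2.23] turn about tool z -0.005
```

View pics/m.png

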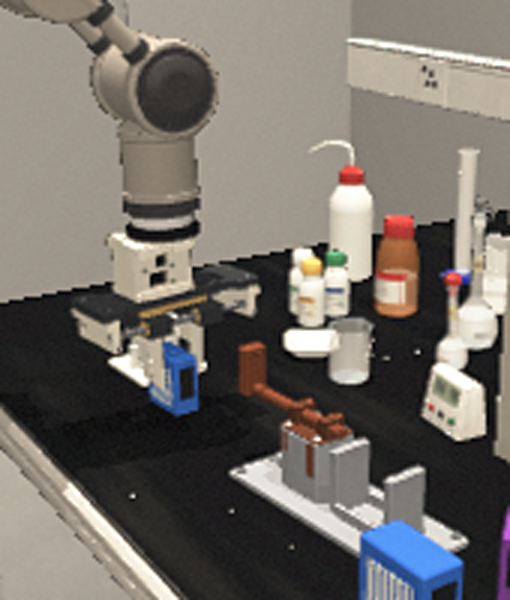

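Cassette is upright above clear worktop at (175,385) in the crop. Lowering in small rows until contact.

>>> drive_tool:
  moves:
    - [0,0,0.5,0,2]
    - [0,0,0.5,0,2]
    - [0,0,0.3,0,2]
    - [0,0,0.2,0,2]
    - [0,0,0.15,0,2]

```text
clock: 23.05
eef_pos: [454.1, 23.5, 34.5]
orientation: [0.013, 0.669, 0.743, -0.003]
contact_force: [0.2, 0.4, -2.9]
finger_gap: 30.1
```

>>> drive_tool:
  moves:
    - [0,0,0.2,0,2]
    - [0,0,0.2,0,2]

```text
clock: 23.22
eef_pos: [454.3, 23.4, 30.2]
orientation: [0.013, 0.669, 0.743, -0.003]
contact_force: [-0.1, 0.3, -2.0]
finger_gap: 30.0
```

>>> drive_tool:
  moves:
    - [0,0,0.1,0,2]

```text
clock: 23.3
eef_pos: [454.3, 23.3, 29.0]
orientation: [0.013, 0.669, 0.743, -0.003]
contact_force: [0.1, -0.6, -1.8]
finger_gap: 29.9
```

>>> drive_tool:
  moves:
    - [0,0,0.1,0,2]

```text
clock: 23.38
eef_pos: [454.4, 23.3, 27.9]
orientation: [0.013, 0.669, 0.743, -0.003]
contact_force: [0.0, 0.4, -2.0]
finger_gap: 29.9
```

>>> drive_tool:
  moves:
    - [0,0,0.1,0,2]

```text
clock: 23.47
eef_pos: [454.5, 23.4, 27.6]
orientation: [0.013, 0.669, 0.743, -0.003]
contact_force: [-5.6, 3.2, 22.4]
finger_gap: 30.1
```

>>> drive_tool:
  moves:
    - [0,0,0.1,0,2]

```text
clock: 23.55
eef_pos: [454.5, 23.4, 27.6]
orientation: [0.013, 0.669, 0.743, -0.003]
contact_force: [-5.5, 0.2, 16.3]
finger_gap: 30.2
```

Contact. Relaxing, then letting go.

>>> drive_tool:
  moves:
    - [0,0,-0.05,0,2]
    - [0,0,0,0,3.2]
    - [0,0,0,0,4]
    - [0,0,0,0,6]
    - [0,0,0,0,6]
    - [0,0,0,0,6]

```text
clock: 24.05
eef_pos: [455.8, 23.3, 29.3]
orientation: [0.014, 0.669, 0.743, -0.002]
contact_force: [-0.4, 0.4, 0.3]
finger_gap: 54.1
```

```bash
python3 - <<'E'
from h import *
st()
im=r.get_image("side"); save(im,"n",(220,160,320,260),6)
E
```

```text
t 24.05 pos [455.8  23.3  29.3] phi 1.676 tilt [ 0.019  -0.022  -0.9996] F [-0.4  0.4  0.3] gap 54.1 q [-0.1   0.49  1.96 -0.03  0.67 -0.18]
```

View pics/n.png

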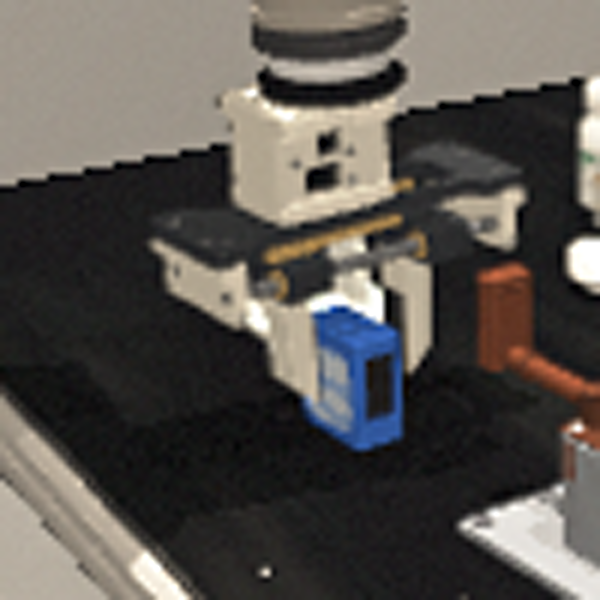

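>>> drive_tool:
  moves:
    - [0,0,-0.4,0,6]
    - [0,0,-0.8,0,6]
    - [0,0,-1,0,6]
    - [0,0,-1,0,6]
    - [0,0,-1,0,6]
    - [0,0,-1,0,6]
    - [0,0,-1,0,6]
    - [0,0,-0.7,0,6]
    - [0,0,0,0,7.8]

```text
clock: 24.85
eef_pos: [454.1, 25.0, 105.2]
orientation: [0.014, 0.669, 0.743, -0.002]
contact_force: [-0.1, -1.0, 0.3]
finger_gap: 63.4
```

>>> drive_tool:
  moves:
    - [0,0,0,0.12,7.8]
    - [0,0,0,0.12,7.8]
    - [0,0,0,0.12,7.8]
    - [0,0,0,0.12,7.8]
    - [0,0,0,0.12,7.8]
    - [0,0,0,0.12,7.8]
    - [0,0,0,0.12,7.8]
    - [0,0,0,0.12,7.8]
    - [0,0,0,0.12,7.8]
    - [0,0,0,0.12,7.8]
    - [0,0,0,0.12,7.8]
    - [0,0,0,0.12,7.8]
    - [0,0,0,0,7.8]

```text
clock: 25.93
eef_pos: [451.8, 25.2, 103.9]
orientation: [0.011, 0.996, 0.088, 0.007]
contact_force: [-0.4, -0.9, -0.0]
finger_gap: 78.1
```

```bash
python3 - <<'E'
from h import *
st()
im=r.get_image("side"); save(im,"o",(220,130,320,260),5)
im=r.get_image("top"); save(im,"o_t",(220,140,400,290),4)
E
```

```text
t 25.93 pos [451.8  25.2 103.9] phi 0.176 tilt [ 0.0155 -0.0214 -0.9997] F [-0.4 -0.9 -0. ] gap 78.1 q [-0.1   0.36  1.9  -0.03  0.87  1.31]
```

View pics/o.png

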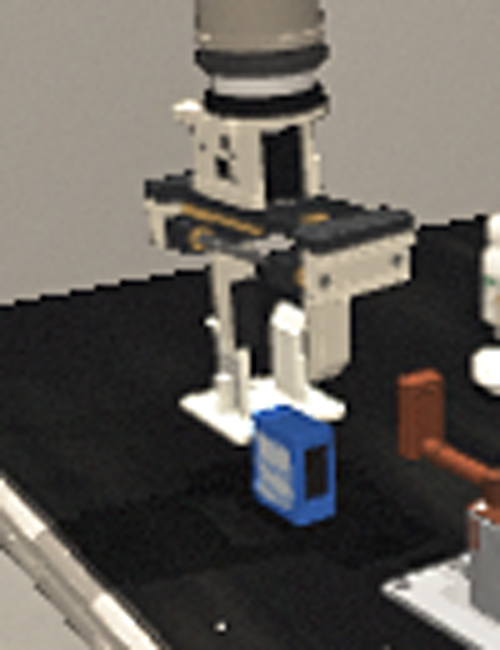

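View pics/o_t.png

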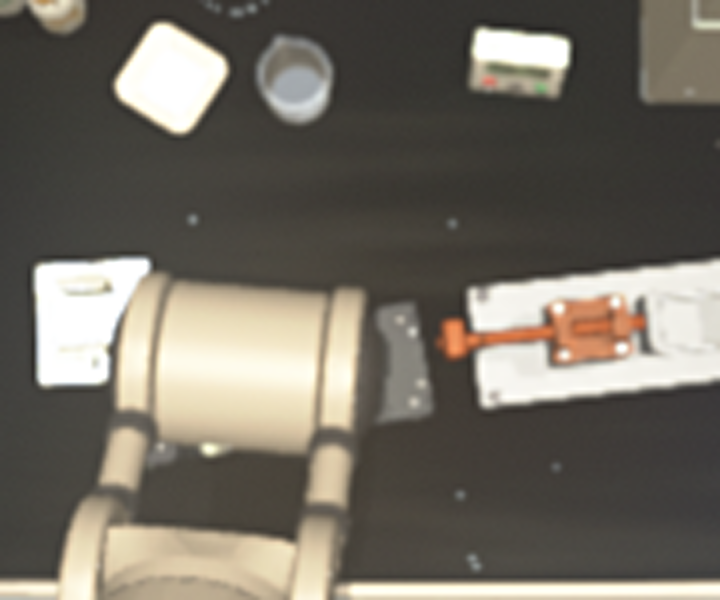

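```bash
python3 - <<'E'
from h import *
im=r.get_image("side"); box=(260,200,300,240); l,t=box[:2]
th=.105;c,s=np.cos(th),np.sin(th); g=(454.4,23.8)
P=[(g[0]+c*x-s*y,g[1]+s*x+c*y,z) for z in(64,0) for x,y in((15,-28),(-15,-28),(-15,28),(15,28))]
q=(proj("side",P)-[l,t]+.5)*15; print(q.round())
I=cv2.resize(im[t:240,l:300,::-1],None,fx=15,fy=15,interpolation=cv2.INTER_CUBIC)
for k in(0,4):
    cv2.polylines(I,[q[k:k+4].round().astype(np.int32)],True,(0,255,255),1)
cv2.imwrite("pics/p.png",I)
E
```

```text
[[405. 236.]
 [286. 271.]
 [147. 191.]
 [264. 158.]
 [415. 506.]
 [298. 544.]
 [161. 457.]
 [276. 422.]]
```

View pics/p.png

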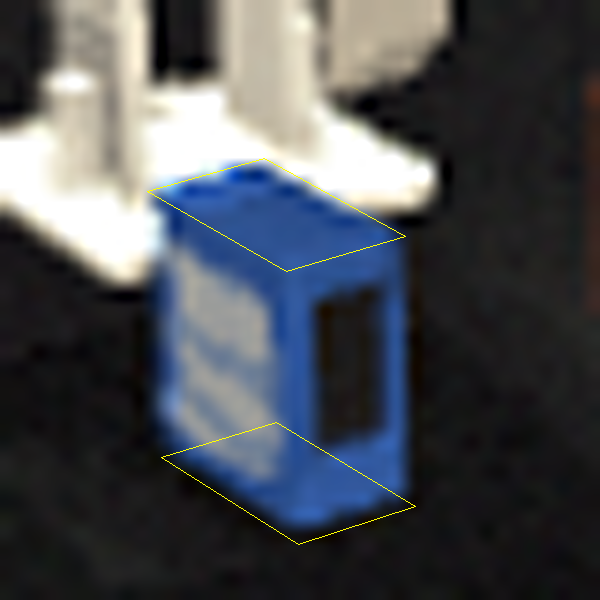

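```bash
python3 - <<'E'
from h import *
go((454.7,24,27),0.105)
E
```

```text
t 26.08 pos [451.9  25.2 104. ] phi 0.184 tilt [ 0.0157 -0.0215 -0.9996] F [ 0.5  0.2 -0. ] gap 78.1 q [-0.1   0.36  1.9  -0.03  0.87  1.3 ]
shift cm (now axes) [ 0.16 -0.01  7.7 ] (after-turn axes) [0.26 0.15 7.7 ] turn about tool z 0.079
```

>>> drive_tool:
  moves:
    - [0,0,0,0.075,7.8]
    - [0.03,0,0.6,0,7.8]
    - [0.03,0,0.6,0,7.8]
    - [0.03,0,0.6,0,7.8]
    - [0.03,0,0.6,0,7.8]
    - [0,0,0.6,0,7.8]
    - [0,0,0,0,7.8]

```text
clock: 26.67
eef_pos: [453.3, 24.7, 70.3]
orientation: [0.011, 0.998, 0.062, 0.007]
contact_force: [0.1, -0.6, 0.8]
finger_gap: 78.1
```

```bash
python3 - <<'E'
from h import *
go((454.7,24,27),0.105)
im=r.get_image("side"); save(im,"q",(240,150,320,250),6)
E
```

```text
t 26.67 pos [453.3  24.7  70.3] phi 0.125 tilt [ 0.0147 -0.0214 -0.9997] F [ 0.1 -0.6  0.8] gap 78.1 q [-0.1   0.41  1.93 -0.03  0.78  1.37]
shift cm (now axes) [ 0.08 -0.01  4.33] (after-turn axes) [0.13 0.09 4.33] turn about tool z 0.02
```

View pics/q.png

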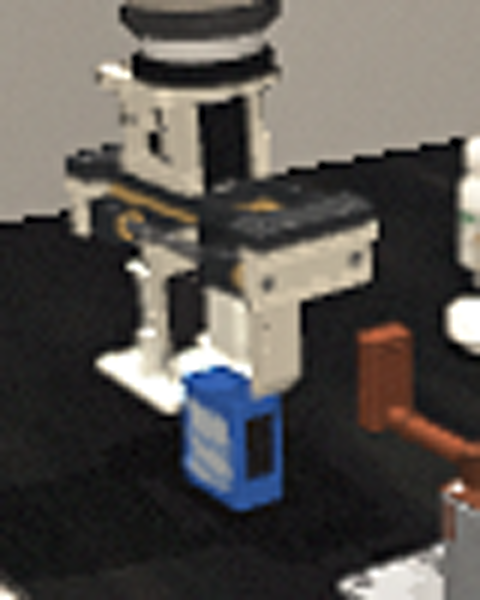

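>>> drive_tool:
  moves:
    - [0.05,0,0.6,0.02,7.8]
    - [0.03,0,0.6,0,7.8]
    - [0,0,0.6,0,7.8]
    - [0,0,0.6,0,7.8]
    - [0,0,0.6,0,7.8]
    - [0,0,0.5,0,7.8]
    - [0,0,0.3,0,7.8]
    - [0,0,0,0,7.8]

```text
clock: 27.38
eef_pos: [455.2, 23.9, 28.5]
orientation: [0.011, 0.999, 0.052, 0.007]
contact_force: [0.3, 0.1, -0.3]
finger_gap: 78.0
```

```bash
python3 - <<'E'
from h import *
go((454.7,24,27),0.105)
E
```

```text
t 27.38 pos [455.2  23.9  28.5] phi 0.103 tilt [ 0.0152 -0.0214 -0.9997] F [ 0.3  0.1 -0.3] gap 78.0 q [-0.1   0.49  1.96 -0.03  0.67  1.39]
shift cm (now axes) [-0.05 -0.02  0.15] (after-turn axes) [-0.04 -0.02  0.15] turn about tool z -0.002
```

>>> drive_tool:
  moves:
    - [0,0,0,0,7]
    - [0,0,0,0,6.2]
    - [0,0,0,0,5.4]
    - [0,0,0,0,4.6]
    - [0,0,0,0,4.6]
    - [0,0,0,0,4.6]
    - [0,0,0,0,4.6]

```text
clock: 27.97
eef_pos: [455.3, 24.0, 28.9]
orientation: [0.011, 0.999, 0.052, 0.007]
contact_force: [0.4, 0.7, -1.4]
finger_gap: 56.2
```

>>> drive_tool:
  moves:
    - [0,0,-0.3,0,4.6]
    - [0,0,-0.5,0,4.6]
    - [0,0,-0.5,0,4.6]

```text
clock: 28.22
eef_pos: [454.1, 24.3, 41.8]
orientation: [0.011, 0.999, 0.052, 0.006]
contact_force: [-0.3, -0.9, -2.1]
finger_gap: 56.1
```

```bash
python3 - <<'E'
from h import *
st()
im=r.get_image("side"); save(im,"s",(240,150,320,250),6)
E
```

```text
t 28.22 pos [454.1  24.3  41.8] phi 0.103 tilt [ 0.013  -0.0211 -0.9997] F [-0.3 -0.9 -2.1] gap 56.1 q [-0.1   0.47  1.95 -0.03  0.71  1.39]
```

View pics/s.png

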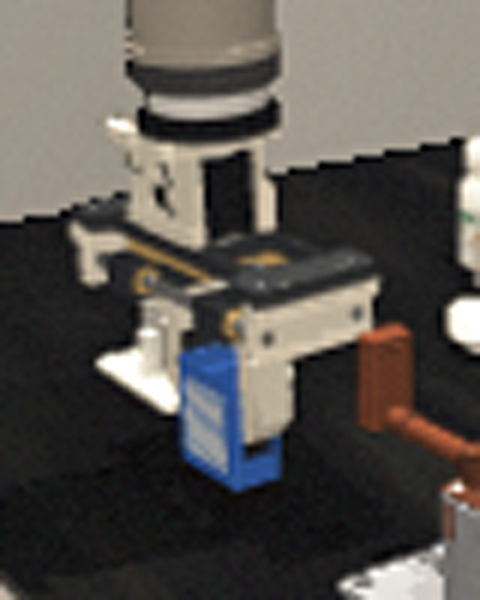

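>>> drive_tool:
  moves:
    - [0,0,-0.8,0,4.6]
    - [0,0,-0.9,0,4.6]
    - [0,0,-0.9,0,4.6]
    - [0,0,-0.9,0,4.6]
    - [0,0,-0.9,0,4.6]
    - [0,0,-0.9,0,4.6]
    - [0,0,-0.9,0,4.6]
    - [0,0,-0.9,0,4.6]
    - [0,0,-0.9,0,4.6]
    - [0,0,-0.9,0,4.6]
    - [0,0,0,0,4.6]

```text
clock: 29.18
eef_pos: [453.5, 26.5, 145.0]
orientation: [0.011, 0.999, 0.052, 0.01]
contact_force: [0.2, 0.1, -2.7]
finger_gap: 56.1
```

```bash
python3 - <<'E'
from h import *
im=cv2.imread("pics/a_top.png").astype(np.float32)
l,t=220,190;cr=cv2.resize(im[t:250,l:270],None,fx=8,fy=8,interpolation=cv2.INTER_CUBIC); g=cr.mean(2)
for f in(.4,.5,.6):
    m=(g>40+f*200).astype(np.uint8); n,lab,s,_=cv2.connectedComponentsWithStats(m); k=1+np.argmax(s[1:,4])
    cs,_=cv2.findContours((lab==k).astype(np.uint8),cv2.RETR_EXTERNAL,cv2.CHAIN_APPROX_NONE); C=max(cs,key=len)[:,0].astype(np.float32)
    W=onz("top",(C+.5)/8-.5+[l,t],8)[:,:2].astype(np.float32)
    rc=cv2.minAreaRect(W); b=cv2.boxPoints(rc); e=b[1]-b[0]; print(f,np.round(rc[0],1),np.round(rc[1],1),round(rc[2],2))
    # edge line fits
    R0=np.array(rc[0]); a=0.055; c,s_=np.cos(a),np.sin(a); L=(W-R0)@np.array([[c,-s_],[s_,c]])
    for nm,i,j,sg in(("+x",0,1,1),("-x",0,1,-1),("+y",1,0,1),("-y",1,0,-1)):
        q=L[(L[:,i]*sg>38)&(abs(L[:,j])<32)]; p=np.polyfit(q[:,j],q[:,i],1); print(nm,p.round(3))
g8=np.array(cr).clip(0,255).astype(np.uint8); cv2.imwrite("pics/t_top.png",g8)
im=r.get_image("side"); l,t=225,175; I=cv2.resize(im[t:240,l:305,::-1],None,fx=9,fy=9,interpolation=cv2.INTER_CUBIC)
th=.06;c,s=np.cos(th),np.sin(th); G=(506,181)
def poly(pts): 
    q=(proj("side",[(G[0]+c*x-s*y,G[1]+s*x+c*y,z) for x,y,z in pts])-[l,t]+.5)*9; cv2.polylines(I,[q.round().astype(np.int32)],True,(0,0,255),1)
poly([(45,-43,8),(-45,-43,8),(-45,43,8),(45,43,8)])
poly([(19,-18,72),(19,18,72),(19,18,8),(19,-18,8)]);poly([(-19,-18,72),(-19,18,72),(-19,18,8),(-19,-18,8)])
cv2.imwrite("pics/t_side.png",I); st()
E
```

```text
0.4 [506.1 181.5] [97.7 92.7] 3.13
+x [-9.0000e-03  4.8006e+01]
-x [-8.000e-03 -4.786e+01]
+y [ 0.    45.677]
-y [ 1.700e-02 -4.567e+01]
0.5 [506.1 181.5] [96.8 91.8] 3.13
+x [-9.0000e-03  4.7483e+01]
-x [-1.0000e-02 -4.7389e+01]
+y [-0.    45.227]
-y [ 1.6000e-02 -4.5187e+01]
0.6 [506.2 181.5] [95.8 91. ] 3.13
+x [-8.000e-03  4.695e+01]
-x [-1.1000e-02 -4.7009e+01]
+y [-0.    44.789]
-y [ 1.5000e-02 -4.4727e+01]
t 29.23 pos [453.2  26.5 144.3] phi 0.104 tilt [ 0.0206 -0.0217 -0.9996] F [-0.1  1.  -0.9] gap 55.8 q [-0.1   0.3   1.85 -0.02  0.98  1.38]
```

View pics/t_side.png

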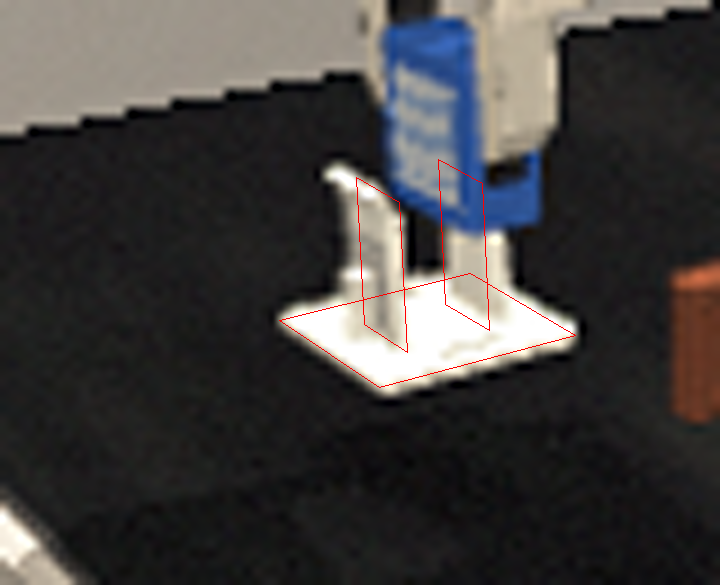

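View pics/t_top.png

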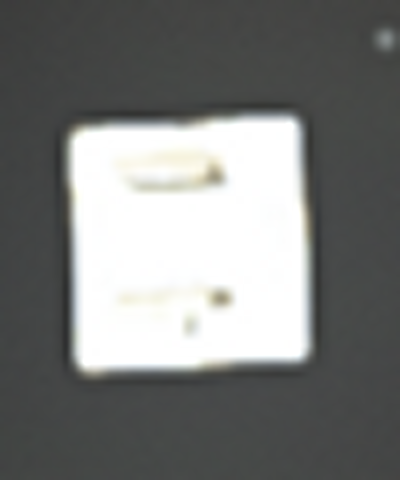

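```bash
python3 - <<'E'
from h import *
go((507,181,140),0.064)
E
```

```text
t 29.23 pos [453.2  26.5 144.3] phi 0.104 tilt [ 0.0206 -0.0217 -0.9996] F [-0.1  1.  -0.9] gap 55.8 q [-0.1   0.3   1.85 -0.02  0.98  1.38]
shift cm (now axes) [  6.94 -14.81   0.21] (after-turn axes) [  6.35 -15.07   0.43] turn about tool z 0.04
```

>>> drive_tool:
  moves:
    - [0,0,0,0.04,4.6]
    - [0.4,-0.9,0,0,4.6]
    - [0.6,-1.5,0,0,4.6]
    - [0.6,-1.5,0,0,4.6]
    - [0.6,-1.5,0,0,4.6]
    - [0.6,-1.5,0,0,4.6]
    - [0.6,-1.5,0,0,4.6]
    - [0.6,-1.5,0,0,4.6]
    - [0.6,-1.4,0,0,4.6]
    - [0.5,-1.0,0,0,4.6]
    - [0.4,-0.7,0,0,4.6]
    - [0.2,-0.4,0,0,4.6]
    - [0,0,0,0,4.6]

```text
clock: 30.32
eef_pos: [500.7, 176.1, 137.5]
orientation: [0.011, 0.999, 0.035, 0.006]
contact_force: [1.1, -0.9, -1.6]
finger_gap: 55.9
```

```bash
python3 - <<'E'
from h import *
go((507,181,115),0.064)
E
```

```text
t 30.32 pos [500.7 176.1 137.5] phi 0.071 tilt [ 0.0118 -0.0214 -0.9997] F [ 1.1 -0.9 -1.6] gap 55.9 q [ 0.21  0.44  1.64 -0.03  1.05  1.72]
shift cm (now axes) [ 0.64 -0.5   2.25] (after-turn axes) [ 0.66 -0.45  2.25] turn about tool z 0.007
```

>>> drive_tool:
  moves:
    - [0.3,-0.25,0.4,0.007,4.6]
    - [0.25,-0.2,0.5,0,4.6]
    - [0,0,0.5,0,4.6]
    - [0,0,0.5,0,4.6]
    - [0,0,0,0,4.6]

```text
clock: 30.73
eef_pos: [506.1, 179.1, 116.1]
orientation: [0.011, 0.999, 0.031, 0.005]
contact_force: [-1.2, 0.6, -2.1]
finger_gap: 56.2
```

```bash
cat >> h.py <<'E'
def over(name,S=10,l=225,t=165,w=75,h=60,dx=0):
    o,A,phi=st(0)
    im=r.get_image("side"); I=cv2.resize(im[t:t+h,l:l+w,::-1],None,fx=S,fy=S,interpolation=cv2.INTER_CUBIC)
    def poly(pts,col): 
        q=(proj("side",pts)-[l,t]+.5)*S; cv2.polylines(I,[q.round().astype(np.int32)],True,col,1)
    th=.064;c,s=np.cos(th),np.sin(th); G=(506.1,181.5)
    f=lambda P:[(G[0]+c*x-s*y,G[1]+s*x+c*y,z) for x,y,z in P]
    for x in(19,-19): poly(f([(x,-18,72),(x,18,72),(x,18,8),(x,-18,8)]),(0,0,255))
    poly(f([(45,-43,8),(-45,-43,8),(-45,43,8),(45,43,8)]),(0,0,255))
    T=o['eef_pos']
    for z in(-35.5,28.5): poly([T+A@np.array([x+dx,y,z]) for x,y in((15,-28),(15,28),(-15,28),(-15,-28))],(0,255,255))
    cv2.imwrite(f"pics/{name}.png",I)
E
python3 - <<'E'
from h import *
go((507,181,60),0.064); over("u")
E
```

```text
t 30.73 pos [506.1 179.1 116.1] phi 0.061 tilt [ 0.0103 -0.0224 -0.9997] F [-1.2  0.6 -2.1] gap 56.2 q [ 0.21  0.48  1.65 -0.03  1.01  1.74]
shift cm (now axes) [ 0.05 -0.32  5.6 ] (after-turn axes) [ 0.1  -0.19  5.61] turn about tool z -0.003
```

View pics/u.png

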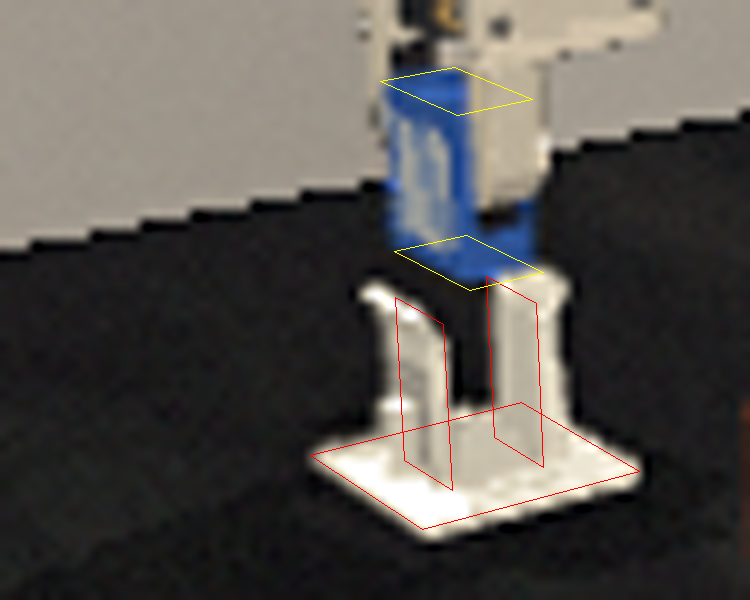

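>>> drive_tool:
  moves:
    - [0.05,-0.2,0.3,0,4.6]
    - [0.05,-0.1,0.4,0,4.6]
    - [0,0,0.4,0,4.6]
    - [0,0,0,0,4.6]

```text
clock: 31.12
eef_pos: [507.5, 181.5, 104.7]
orientation: [0.011, 0.999, 0.03, 0.005]
contact_force: [-0.0, 0.2, -2.8]
finger_gap: 55.7
```

```bash
python3 - <<'E'
from h import *
go((507,181,60),0.064); over("v")
E
```

```text
t 31.12 pos [507.5 181.5 104.7] phi 0.06 tilt [ 0.0112 -0.0223 -0.9997] F [-0.   0.2 -2.8] gap 55.7 q [ 0.22  0.49  1.65 -0.03  0.99  1.74]
shift cm (now axes) [-0.09 -0.05  4.47] (after-turn axes) [-0.05  0.05  4.47] turn about tool z -0.004
```

View pics/v.png

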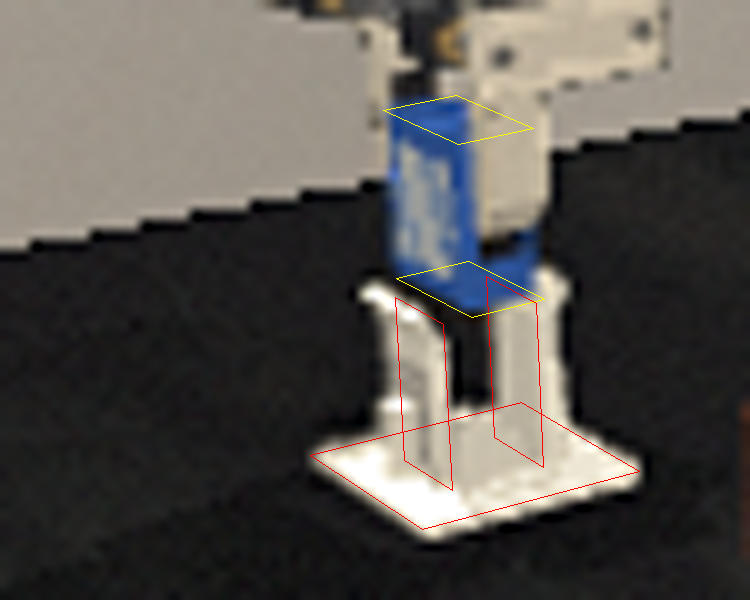

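>>> drive_tool:
  moves:
    - [-0.03,0,0.4,-0.003,4.6]
    - [-0.03,0,0.5,0,4.6]
    - [0,0,0.5,0,4.6]
    - [0,-0.03,0.5,0,4.6]
    - [0,0,0.5,0,4.6]
    - [0,0,0,0,4.6]

```text
clock: 31.67
eef_pos: [507.3, 181.3, 78.8]
orientation: [0.011, 0.999, 0.032, 0.006]
contact_force: [0.1, -0.4, -2.1]
finger_gap: 56.0
```

```bash
python3 - <<'E'
from h import *
go((507,181,38),0.064); over("w")
E
```

```text
t 31.67 pos [507.3 181.3  78.8] phi 0.064 tilt [ 0.0123 -0.0221 -0.9997] F [ 0.1 -0.4 -2.1] gap 56.0 q [ 0.22  0.53  1.68 -0.03  0.93  1.74]
shift cm (now axes) [-0.08 -0.06  4.08] (after-turn axes) [-0.04  0.03  4.08] turn about tool z -0.0
```

View pics/w.png

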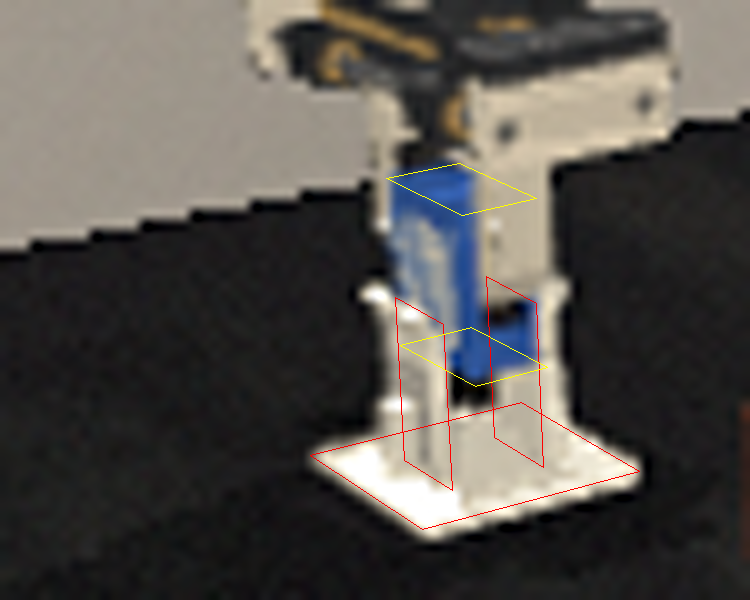

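The cassette is between the walls with no side force. Continuing down.

>>> drive_tool:
  moves:
    - [-0.03,0,0.4,0,4.6]
    - [0,0,0.5,0,4.6]
    - [0,-0.02,0.5,0,4.6]
    - [0,0,0.5,0,4.6]
    - [0,0,0.5,0,4.6]
    - [0,0,0.4,0,4.6]
    - [0,0,0,0,4.6]

```text
clock: 32.3
eef_pos: [507.9, 181.0, 48.4]
orientation: [0.011, 0.999, 0.032, 0.006]
contact_force: [0.7, -0.8, -2.5]
finger_gap: 56.2
```

>>> drive_tool:
  moves:
    - [0,0,0.3,0,4.6]
    - [0,0,0.2,0,4.6]

```text
clock: 32.47
eef_pos: [508.1, 180.9, 43.0]
orientation: [0.011, 0.999, 0.032, 0.006]
contact_force: [-0.6, 0.3, -1.7]
finger_gap: 56.0
```

>>> drive_tool:
  moves:
    - [-0.05,0,0.2,0,4.6]
    - [-0.05,0,0.15,0,4.6]

```text
clock: 32.63
eef_pos: [507.4, 180.8, 39.2]
orientation: [0.011, 0.999, 0.032, 0.007]
contact_force: [0.3, -0.3, -1.5]
finger_gap: 56.1
```

>>> drive_tool:
  moves:
    - [0,0,0.1,0,4.6]

```text
clock: 32.72
eef_pos: [507.3, 180.7, 38.1]
orientation: [0.011, 0.999, 0.032, 0.007]
contact_force: [0.2, 0.8, -2.5]
finger_gap: 56.2
```

>>> drive_tool:
  moves:
    - [0,0,0.1,0,4.6]

```text
clock: 32.8
eef_pos: [507.3, 180.7, 37.0]
orientation: [0.011, 0.999, 0.032, 0.007]
contact_force: [-0.2, 0.2, -2.2]
finger_gap: 55.8
```

>>> drive_tool:
  moves:
    - [0,0,0.1,0,4.6]

```text
clock: 32.88
eef_pos: [507.5, 180.7, 36.6]
orientation: [0.011, 0.999, 0.032, 0.007]
contact_force: [-5.4, -1.8, 13.3]
finger_gap: 56.2
```

>>> drive_tool:
  moves:
    - [0,0,0.1,0,4.6]

```text
clock: 32.97
eef_pos: [507.5, 180.7, 36.7]
orientation: [0.011, 0.999, 0.032, 0.007]
contact_force: [-5.0, -1.3, 12.3]
finger_gap: 56.3
```

Contact at z 36.6; 36.5 was expected for a cassette seated on the floor. Releasing.

>>> drive_tool:
  moves:
    - [0,0,-0.05,0,4.6]
    - [0,0,0,0,5.8]
    - [0,0,0,0,6.4]
    - [0,0,0,0,7.4]
    - [0,0,0,0,7.4]
    - [0,0,0,0,7.4]

```text
clock: 33.47
eef_pos: [508.8, 181.0, 38.6]
orientation: [0.011, 0.999, 0.032, 0.009]
contact_force: [0.5, -0.1, 0.6]
finger_gap: 73.7
```

```bash
python3 - <<'E'
from h import *
st(); over("x")
E
```

```text
t 33.47 pos [508.8 181.   38.6] phi 0.064 tilt [ 0.0185 -0.0209 -0.9996] F [ 0.5 -0.1  0.6] gap 73.7 q [ 0.21  0.59  1.72 -0.03  0.83  1.74]
```

View pics/x.png

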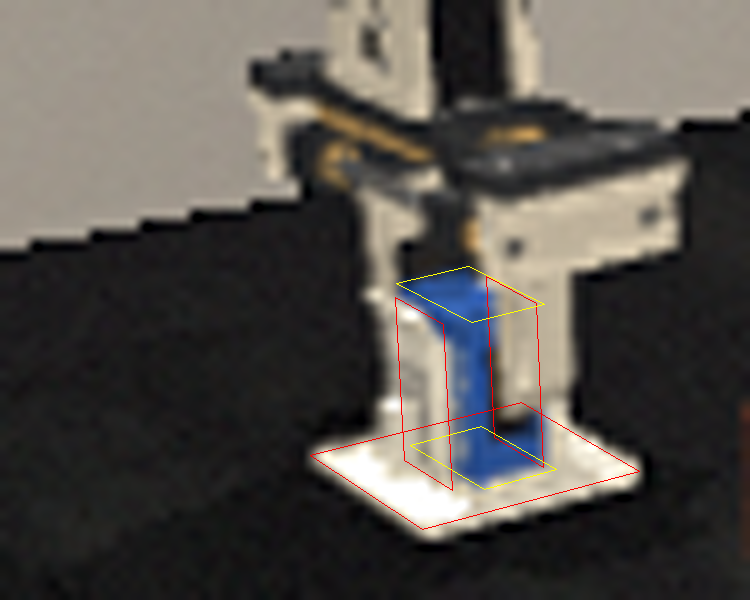

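Seated upright and released. Lifting off straight.

>>> drive_tool:
  moves:
    - [0,0,-0.5,0,7.4]
    - [0,0,-0.8,0,7.4]
    - [0,0,-1,0,7.4]
    - [0,0,-1,0,7.4]
    - [0,0,-1,0,7.4]
    - [0,0,-1.2,0,7.4]
    - [0,0,-1.5,0,7.4]
    - [0,0,-2,0,7.4]
    - [0,0,-2,0,7.4]
    - [0,0,-2,0,7.4]
    - [0,0,-2,0,7.4]
    - [-1,1,-1,0,7.4]
    - [-2.5,1,0,0,7.4]
    - [-2.5,1,0,0,7.4]
    - [-2.5,1,0,0,7.4]
    - [-1.5,1,0,0,7.4]
    - [0,0,0,0,7.4]
    - [0,0,0,0,7.4]

```text
clock: 35.02
eef_pos: [406.0, 127.2, 222.4]
orientation: [0.009, 0.999, 0.032, 0.018]
contact_force: [0.2, -0.3, -0.2]
finger_gap: 73.8
```

```bash
python3 - <<'E'
from h import *
st()
im=r.get_image("side"); save(im,"y",(210,130,410,290),4)
im=r.get_image("top"); save(im,"y_t",(220,130,420,290),4)
E
```

```text
t 35.02 pos [406.  127.2 222.4] phi 0.065 tilt [ 0.037  -0.0171 -0.9992] F [ 0.2 -0.3 -0.2] gap 73.8 q [ 0.14  0.15  1.8  -0.02  1.16  1.65]
```

View pics/y.png

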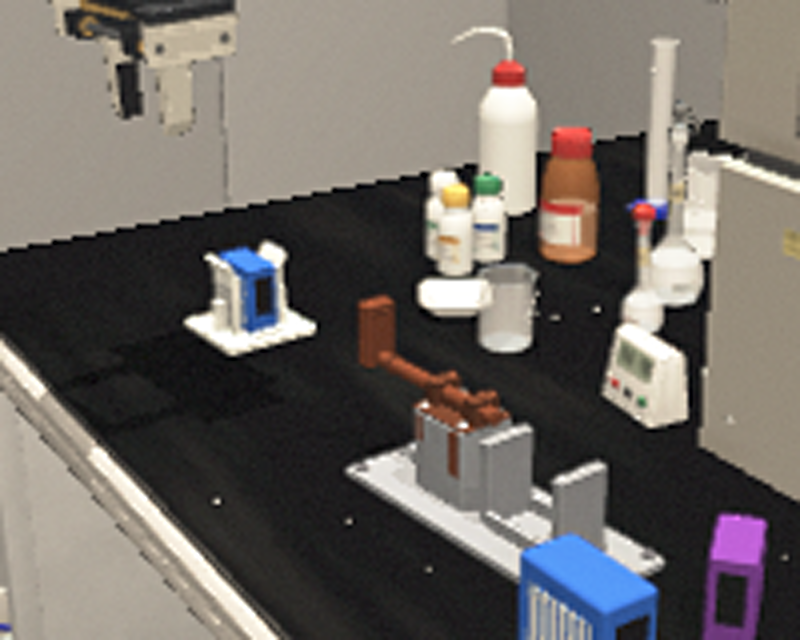

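View pics/y_t.png

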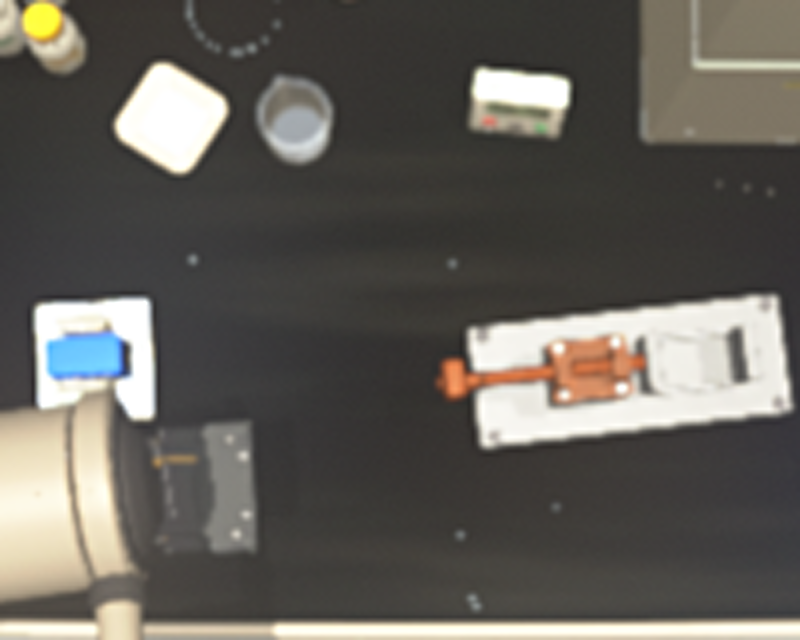

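Both views agree: the cassette stands upright between the white walls (side crop (250,290), top crop (87,356)), the bolt is out and the bystanders have not moved. One last bolt check, then I hand in.

```bash
python3 - <<'E'
from h import *
g=onz("top",[[(452.5+.5)/4-.5+220,(379+.5)/4-.5+130]],124)[0]; print("bolt plate",g.round(1),"travel",round(float(np.linalg.norm(g[:2]-[487.2,-119.6])),1))
for n in("timer","weigh_boat","beaker"):
    d=r.cut_out(n,"top")[0]; m=cv2.minAreaRect(np.argwhere(d["mask"])[:,::-1].astype(np.float32)); print(n,np.round(m[0],1))
print(r.get_obs()["clock"], r.finish_job())
E
```

```text
bolt plate [483.9 -88.2 124. ] travel 31.6
timer [349.6 155.5]Traceback (most recent call last):
  File "<stdin>", line 4, in <module>
IndexError: list index out of range
```

```bash
python3 - <<'E'
from h import *
print(r.get_obs()["clock"], r.finish_job())
E
```

```text
the job is handed in; nothing more can be done
35.2167 None
```

The job is done and handed in at 35.2 s of the 72 s allowed.

- **Bolt:** Five alternating strokes worked it free (out, in, out, in, out). It was drawn to its stop, 43.9 mm from fully in against the 44 mm stated. The top camera afterwards showed it 31.6 mm out from its start, and it stayed there.
- **Cassette:** I lifted it by its broad faces, stood it upright on the open worktop and let go. I then took it by its narrow ends and lowered it into the stand. It touched the floor at TCP z 36.6 mm, where 36.5 was expected.
- **Last checks:** Both final pictures show the cassette upright between the stand's walls, with the gripper open and well clear. The timer measured as it did at the start. The weighing boat and beaker look the same by eye.
- **Checks that failed or fell short:**
  - The detector missed the weighing boat in the final check, which stopped the script, so neither the boat nor the beaker was re-measured.
  - The tool leaned by 1 to 3 degrees through most of the run. It caused no side contact in the stand.
  - The highest force I read was about 28 N, at the bolt's end stop.

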